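# Put the spare mailbox locks away in their spring-lid case

## Robot

A 6-joint arm with a two-finger parallel gripper is mounted at the origin on the work surface. World frame = base frame: x ahead of the robot, y to its left, z up, the work surface at z = 0. Lengths are in m, angles in rad, forces in N, time in s.
With the tool pointing down it reaches from about 0.25 to 0.775 m from the base axis. Payload 4 kg.
Tool frame: the origin (TCP) lies where the fingers leave the gripper's body, on its centre line; the fingertips stand 97 mm ahead of it and the grasp point (between the pads) lies 78 mm ahead of it; z points along the fingers, y is the line along which they close (so a half turn about z gives the same grasp; the last joint's range is limited). The gripper opens to 94 mm and grips with 3 to 60 N. Pads are 16 mm wide; open, the fingers measure 119 mm over their backs; the gripper's body (75 mm by 177 mm) begins 78 mm behind the grasp point.
Start: joints at [-1.436, 0.087, 1.371, -0, 1.684, -0.103], TCP at [0.13, -0.535, 0.303] pointing down, gripper open.
Joint ranges: [-3.1, 3.1], [-0.76, 2.03], [0.27, 2.55], [-1.08, 4.22], [0.17, 2.65], [-2.57, 2.57]. Speed limits (rad/s): [2.79, 2.79, 3.14, 3.14, 3.14, 3.14].

## Interface

Orientations are given as [roll, pitch, yaw] about the fixed x, y, z axes, in that order (R = Rz(yaw) Ry(pitch) Rx(roll)).
In Python, from bench import robot, eyes gives the robot as it stands. The module is installed in compiled form; this text tells all that it offers.
- The arm moves only by the tool carry_out, never from a script. Its argument "deltas" is a list of rows, each an object of numbers: "dx", "dy", "dz": the shift along the tool's x, y, z each as a share of 0.02 m, from -1 to 1; "wx", "wy", "wz": the turn, a rotation vector about the tool's x, y, z each as a share of 0.12 rad, from -1 to 1; "gripper": the closure in counts, from 0 (fully open) to 255 (shut). In form: [{"dx": .., "dy": .., "dz": .., "wx": .., "wy": .., "wz": .., "gripper": ..}, ...]. A call has 1 to 20 rows; each row shifts and turns the commanded pose from where the row before left it, along the tool's axes as they then stand; what a row does not reach is not made up. A row lasts 1/12 s, in which the tool goes at most 41.7 mm and 7.16 degrees, less where a joint would pass 70% of its speed; a pose out of reach is approached as far as the arm can. A call with a number of a shift or a turn outside -1 to 1 is refused whole. A call with a gripper value outside its range is refused whole. The fingers move at their own pace and stop on an object; the grip force is fixed at half the most. Time passes only in rows, so rows that do not move let the fingers close. It gives the time, the measured TCP pose, the force, the opening and the grip force at its end, in the units of the state.
- robot.get_obs(): the state, without advancing time (a new reading comes with each control period).
- eyes.snapshot(name): name is "side" or "top"; returns the picture (420x560x3 uint8, red, green, blue); there is no depth.
- eyes.get_calibration(name): a dict with "fovy" (degrees; the focal length in pixels is half the picture's height over the tangent of half this angle, whatever the lens; pixels are square), "cx", "cy" (the principal point, pixels), "k1" (the pictures are not rectified: a ray, as slopes to the right and down, at radius r is drawn at 1 + k1 r^2 times it, then the intrinsics apply), "R" (3x3) and "t" (3): a world point X has camera coordinates R X + t. Camera axes: x right, y down, z forward; pixel columns grow to the right and rows downward; lengths in m; the calibration is good to about 2 mm. A picture is of the moment at which its call begins. get_calibration takes no time and is no camera call.
- robot.close_job(): hands the job in; it is judged then, once.
The state is a dict: "time": time; "joint_positions": joint angles; "qvel": joint speeds; "joint_torque": joint torques, N m; "tool_pos": TCP position; "ee_rot": TCP orientation; "wrist_force": force on the tool from outside, world axes, zero at the start; "wrist_torque": the same for the moment, N m; "width": finger opening in m; "finger_force": force on a finger pad.
Only numpy, scipy, OpenCV 4.12 (cv2) and the standard library are available. Lean on these libraries where they do the work, as an engineer would, in place of code of your own. Each camera call takes 0.05 s, during which the arm holds its last target. There are 200 camera calls.

## Task

Put the loose mailbox locks away in the service case: press its release button so that the lid springs up, push the lid right back to its stop, and put every lock from the counter into the case, each down in a foam pocket of its own. Then fold the lid down and press it fully shut until the catch holds it. Leave everything else on the counter where it is.

Things in the scene. Friction and masses are not known exactly. Their poses are not given: they have to be found in the camera images.
- case: Grey steel service case, fixed. Origin: centre of its underside; x points to the hinge side (away from the robot), z up. 154 (x) by 216 (y) by 58 high, walls 4, floor 6 thick. In front (x -150 to -88, y -40 to +40) is a ledge 46 high that carries the release button.
- cells (a point): Centre of the case's inner floor, 6 above the counter, axes as the case. A black foam insert, 16 high, covers the floor but for six square pockets, open above, 50 by 50 and 16 deep down to the floor, centred at x = -36 and +36, y = -68, 0 and +68. One pocket takes one lock. The insert's top is 22 above the counter.
- button_face (a point): Centre of the top face of the round steel release button, 30 in diameter, 69 above the counter, at x = -125, y = 0 of the case; pressed straight down. 7 of travel; the catch lets go after about 3; about 6 N takes it to the bottom.
- button (a joint): Travel of the release button in m: 0 up, 0.007 fully down; it springs back.
- lid (a joint): Lid angle, rad: 0 shut (caught, it may sit up to 0.015), 1.85 right back against its stop, leaning past upright. Released, it springs to about 1.1, leaning over the pockets; above that its stiff hinge holds it where it is put, below that it rises again unless caught. It shuts past the catch with 6 to 10 N on its front edge; moving it otherwise takes a few N.
- hinge (a point): Middle of the lid's hinge line, which runs along the case's y at x = +77, 58 above the counter.
- lid_edge (a point): Middle of the lid's free front edge, on its outer (upper) face, 167 from the hinge line. The lid is a flat aluminium plate 8 thick and 216 wide, its underside level with the hinge line when shut; a catch tongue 40 wide reaches 31 below it at the middle, 8 in from the edge.
- lock0_mid (a point): Mailbox lock, half-way up its height of 38. A steel lock that stands on its round face: face disc 34 in diameter and 10 thick below, threaded round barrel 22 in diameter and 28 long pointing up (its z), with a small brass square on the end. About 90 g, loose on the counter. None if absent.
- lock1_mid (a point): Mailbox lock, half-way up its height of 38. A steel lock that stands on its round face: face disc 34 in diameter and 10 thick below, threaded round barrel 22 in diameter and 28 long pointing up (its z), with a small brass square on the end. About 90 g, loose on the counter. None if absent.
- lock2_mid (a point): Mailbox lock, half-way up its height of 38. A steel lock that stands on its round face: face disc 34 in diameter and 10 thick below, threaded round barrel 22 in diameter and 28 long pointing up (its z), with a small brass square on the end. About 90 g, loose on the counter. None if absent.
- lock3_mid (a point): Mailbox lock, half-way up its height of 38. A steel lock that stands on its round face: face disc 34 in diameter and 10 thick below, threaded round barrel 22 in diameter and 28 long pointing up (its z), with a small brass square on the end. About 90 g, loose on the counter. None if absent.
- lock4_mid (a point): Mailbox lock, half-way up its height of 38. A steel lock that stands on its round face: face disc 34 in diameter and 10 thick below, threaded round barrel 22 in diameter and 28 long pointing up (its z), with a small brass square on the end. About 90 g, loose on the counter. None if absent.
- lock5_mid (a point): Mailbox lock, half-way up its height of 38. A steel lock that stands on its round face: face disc 34 in diameter and 10 thick below, threaded round barrel 22 in diameter and 28 long pointing up (its z), with a small brass square on the end. About 90 g, loose on the counter. None if absent.
- padlock: Brass padlock, 40 by 22, 61 high, origin under it. Not to be disturbed.
- stamp: Rubber stamp with wooden handle, 55 by 28, 70 high, origin under it. Not to be disturbed.
- keytag: Flat grey key tag with a brass key, 89 long by 30 by 8 over all, origin under its middle, key to its +x. Not to be disturbed.
- tape: Roll of tape lying flat, 90 in diameter, 35 high, origin under it. Not to be disturbed.
- mug: White mug, 80 in diameter, 90 high, origin under it. Not to be disturbed.
- spray: Grey can, 52 in diameter, 110 high, origin under it. Not to be disturbed.
Mind the look-alikes: they are no part of the job. What is shaped like the part that bears lock1_mid but purple is not meant.

How it is judged:
On the way, in this order (a step that is already met when the one before it is completed fails the run):
1. the lid has sprung up from its catch (value of joint lid above 0.5 rad), for 0.1 s.
2. the lid is pushed right back to its stop (value of joint lid above 1.7 rad), for 0.2 s.
3. every lock is down in the case, each in its own pocket, with the lid still open (value of joint lid above 1 rad and x of lock0_mid in the frame of case between -0.063 and 0.063 m and y of lock0_mid in the frame of case between -0.095 and 0.095 m and z of each of lock0_mid, lock1_mid, lock2_mid, lock3_mid, lock4_mid, lock5_mid in the frame of case below 0.034 m and x of lock1_mid in the frame of case between -0.063 and 0.063 m and y of lock1_mid in the frame of case between -0.095 and 0.095 m and x of lock2_mid in the frame of case between -0.063 and 0.063 m and y of lock2_mid in the frame of case between -0.095 and 0.095 m and x of lock3_mid in the frame of case between -0.063 and 0.063 m and y of lock3_mid in the frame of case between -0.095 and 0.095 m and x of lock4_mid in the frame of case between -0.063 and 0.063 m and y of lock4_mid in the frame of case between -0.095 and 0.095 m and x of lock5_mid in the frame of case between -0.063 and 0.063 m and y of lock5_mid in the frame of case between -0.095 and 0.095 m), for 0.3 s.
4. the lid is shut and caught (value of joint lid below 0.025 rad), for 0.2 s.
At the end, for the whole second after the job is handed in: The lid is shut and held by its catch (below 0.025 rad) with the button up again, and every lock present is down in a pocket of the case (its middle less than 34 mm above the counter; a pocket has room for one) (value of joint lid below 0.025 rad and value of joint button below 0.002 m and x of lock0_mid in the frame of case between -0.063 and 0.063 m and y of lock0_mid in the frame of case between -0.095 and 0.095 m and z of each of lock0_mid, lock1_mid, lock2_mid, lock3_mid, lock4_mid, lock5_mid in the frame of case below 0.034 m and x of lock1_mid in the frame of case between -0.063 and 0.063 m and y of lock1_mid in the frame of case between -0.095 and 0.095 m and x of lock2_mid in the frame of case between -0.063 and 0.063 m and y of lock2_mid in the frame of case between -0.095 and 0.095 m and x of lock3_mid in the frame of case between -0.063 and 0.063 m and y of lock3_mid in the frame of case between -0.095 and 0.095 m and x of lock4_mid in the frame of case between -0.063 and 0.063 m and y of lock4_mid in the frame of case between -0.095 and 0.095 m and x of lock5_mid in the frame of case between -0.063 and 0.063 m and y of lock5_mid in the frame of case between -0.095 and 0.095 m); the robot touches nothing.
It fails at once if a thing that is to be left alone is moved more than 30 mm (distance of any of padlock, stamp, keytag, tape, mug, spray from where it was at the start of the episode above 0.03 m).
Of lock0, lock1, lock2, lock3, lock4, lock5 only 4 to 6 are there at a start; the rules pass over those that are not, and their reading is None.
At some moment in a run one of lock0, lock1, lock2, lock3, lock4, lock5 may be knocked a few centimetres aside while the robot is not near it.
Once in a run the grip may slacken for a moment while it holds something.
It also fails if it takes over 210 s, if anything falls off the work surface, if the arm or the gripper's body presses on something with over 40 N, if the wrist force passes 120 N, or if a joint passes its speed limit or range.

## Working session

There is one attempt and no reset: what is moved stays moved. The work goes in short steps, Python scripts to look and compute and a tool call to move; the robot and the scene stay as the last step left them, time stands still between calls to the robot, and variables do not carry over. Pictures are saved under pics/ and viewed, at most 14 in all, crops included, and the job is handed in when it is done.

Besides the shell and the picture viewer there is one more tool, called after "Request:" by a JSON object that holds its "api" and its "payload", one argument or row to a line. carry_out: Moves the arm, as the interface text tells. Shift numbers are shares of 0.02 m and turn numbers shares of 0.12 rad, none past 1 either way. Its arguments: {"type":"object","properties":{"deltas":{"type":"array","items":{"type":"object","properties":{"dx":{"type":"number"},"dy":{"type":"number"},"dz":{"type":"number"},"wx":{"type":"number"},"wy":{"type":"number"},"wz":{"type":"number"},"gripper":{"type":"number"}}}}},"required":["deltas"]}

```bash
mkdir -p pics; python3 - <<'E'
from bench import robot, eyes
import cv2
for n in("side","top"):
    im=eyes.snapshot(n); cv2.imwrite(f"pics/{n}0.png",cv2.cvtColor(im,cv2.COLOR_RGB2BGR))
    c=eyes.get_calibration(n); print(n,{k:c[k] for k in c})
o=robot.get_obs(); print(o)
E
```

```text
side {'fovy': 53.476225583089, 'cx': 282.71480557434904, 'cy': 213.6861560952653, 'k1': -0.026626104501053734, 'R': array([[-0.88991015, -0.45588142,  0.01523326],
       [-0.3610888 ,  0.68367727, -0.63419262],
       [ 0.27870199, -0.56987501, -0.77302501]]), 't': array([0.47196873, 0.23727156, 0.86584016])}
top {'fovy': 52.03855860689817, 'cx': 282.0567614449982, 'cy': 209.71179830453687, 'k1': -0.05352314203974663, 'R': array([[-0.0080718 , -0.9994654 ,  0.03168231],
       [-0.9860335 ,  0.00268459, -0.16652547],
       [ 0.16635139, -0.03258398, -0.98552803]]), 't': array([-0.01901421,  0.54120879,  1.13888645])}
{'time': 0.1, 'joint_positions': array([-1.43610057e+00,  8.78620433e-02,  1.37209706e+00, -1.67627510e-05,
        1.68360036e+00, -1.03069514e-01]), 'qvel': array([ 1.36194347e-04, -1.08535676e-03, -3.80205160e-03, -1.01271376e-05,
       -2.76721045e-03,  9.32645241e-04]), 'joint_torque': array([ 1.16646297e-03, -3.41250336e+01, -3.03304338e+01,  7.17667001e-02,
        3.04242200e-02, -9.84338226e-05]), 'tool_pos': array([ 0.12950859, -0.53421976,  0.30163452]), 'ee_rot': array([-3.13963457e+00, -1.85787648e-04,  2.37763223e-01]), 'wrist_force': array([-0.17286328, -0.21018   ,  1.00241553]), 'wrist_torque': array([-0.04602272, -0.02335421, -0.05922173]), 'finger_force': 0.0, 'width': 0.09400272928319058}
```

View pics/top0.png

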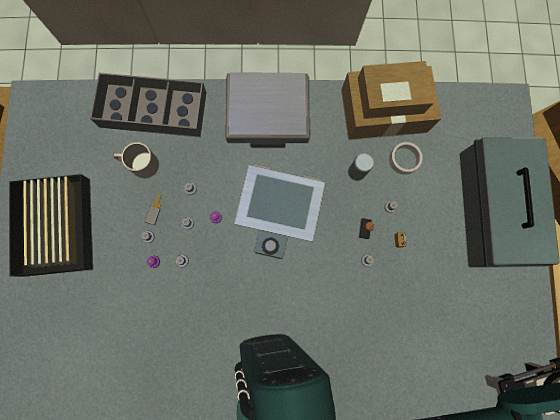

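View pics/side0.png

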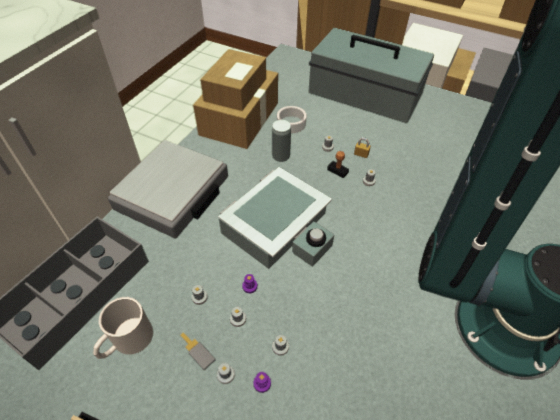

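```bash
cat > h.py <<'E'
import numpy as np, cv2
from bench import robot, eyes
class Cam:
    def __init__(s,n):
        c=eyes.get_calibration(n); s.n=n; s.R=np.array(c["R"]); s.t=np.array(c["t"])
        s.f=210/np.tan(np.radians(c["fovy"])/2); s.K=np.array([[s.f,0,c["cx"]],[0,s.f,c["cy"]],[0,0,1]]); s.d=np.array([c["k1"],0,0,0.])
        s.o=-s.R.T@s.t
    def img(s): return cv2.cvtColor(eyes.snapshot(s.n),cv2.COLOR_RGB2BGR)
    def ray(s,p):
        q=cv2.undistortPoints(np.array([[p]],float),s.K,s.d)[0,0]
        v=s.R.T@np.array([q[0],q[1],1]); return v/np.linalg.norm(v)
    def plane(s,p,z): v=s.ray(p); return s.o+v*(z-s.o[2])/v[2]
    def proj(s,X): return cv2.projectPoints(np.array(X,float).reshape(-1,1,3),cv2.Rodrigues(s.R)[0],s.t,s.K,s.d)[0].reshape(-1,2)
T,S=Cam("top"),Cam("side")
def tri(pt,ps):
    a,b=T.ray(pt),S.ray(ps); A=np.c_[a,-b]; k=np.linalg.lstsq(A,S.o-T.o,rcond=None)[0]
    P,Q=T.o+a*k[0],S.o+b*k[1]; return (P+Q)/2,np.linalg.norm(P-Q)
def blobs(im,lo=15,hi=900):
    hsv=cv2.cvtColor(im,cv2.COLOR_BGR2HSV); L=cv2.GaussianBlur(hsv[...,2],(3,3),0)
    bg=cv2.medianBlur(hsv[...,2],41); m=((L.astype(int)-bg>25)).astype(np.uint8)
    m=cv2.morphologyEx(m,cv2.MORPH_CLOSE,np.ones((3,3)))
    n,lab,st,ce=cv2.connectedComponentsWithStats(m)
    return [(ce[i].round(1),st[i,:].tolist(),[int(x) for x in np.median(hsv[lab==i],axis=0)]) for i in range(1,n) if lo<st[i,4]<hi]
E
python3 - <<'E'
from h import *
it,is_=cv2.imread("pics/top0.png"),cv2.imread("pics/side0.png")
bt=[b for b in blobs(it) if 100<b[0][0]<440 and 140<b[0][1]<290]
bs=[b for b in blobs(is_) if 120<b[0][0]<420 and 100<b[0][1]<400]
print("TOP");[print(*b) for b in bt]
print("SIDE");[print(*b) for b in bs]
for b in bt:
    for c in bs:
        P,e=tri(b[0],c[0])
        if e<.012 and -.01<P[2]<.12: print(b[0],c[0],P.round(4),round(e,4))
# lid corners guess
c=cv2.resize(it[140:280,120:420],None,fx=2.6,fy=2.6,interpolation=cv2.INTER_CUBIC); cv2.imwrite("pics/c1.png",c)
c=cv2.resize(is_[150:275,200:350],None,fx=4.5,fy=4.5,interpolation=cv2.INTER_CUBIC); cv2.imwrite("pics/c2.png",c)
E
```

```text
TOP
[137.  158.1] [114, 142, 37, 29, 350] [28, 34, 207]
[407. 156.] [392, 142, 31, 29, 218] [18, 38, 186]
[364.3 161.5] [356, 153, 18, 17, 230] [81, 12, 177]
[187.7 186. ] [185, 184, 6, 5, 26] [117, 30, 148]
[184.8 221.1] [182, 219, 6, 5, 26] [113, 31, 147]
[269.1 245.4] [266, 242, 7, 8, 43] [117, 18, 151]
[179.  259.8] [176, 257, 7, 6, 32] [114, 30, 154]
SIDE
[237.9 104.4] [201, 82, 67, 37, 579] [20, 126, 177]
[128.9 108.5] [122, 93, 19, 34, 178] [36, 32, 225]
[276.8 123.3] [257, 106, 49, 32, 491] [49, 20, 197]
[185.3 130.7] [172, 116, 24, 28, 178] [37, 29, 229]
[142.5 147.9] [134, 137, 19, 22, 178] [38, 32, 226]
[171.9 214.1] [166, 209, 13, 10, 56] [34, 20, 195]
[316.  233.5] [311, 230, 11, 8, 62] [34, 19, 193]
[189.1 341.6] [182, 334, 14, 15, 52] [21, 154, 188]
[222.1 367.6] [220, 365, 5, 6, 19] [23, 72, 185]
[364.3 161.5] [276.8 123.3] [ 0.6659 -0.2391  0.1118] 0.0119
[269.1 245.4] [316.  233.5] [0.441  0.0141 0.0687] 0.0
```

View pics/c1.png

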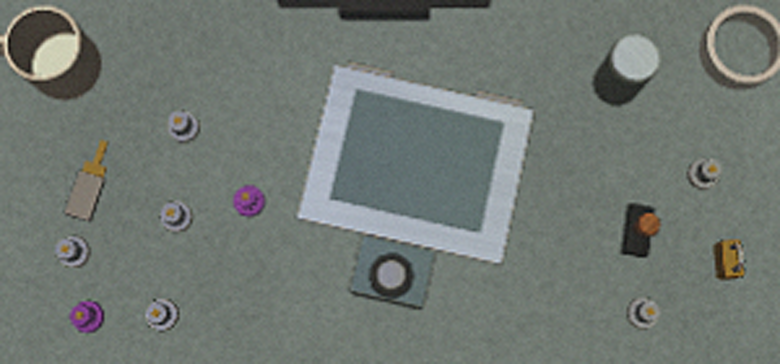

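View pics/c2.png

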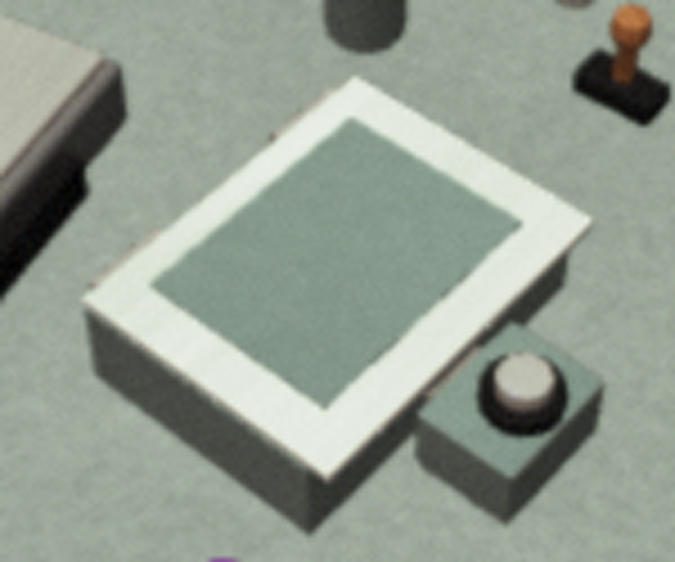

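```bash
cat >> h.py <<'E'
def brass(im):
    hsv=cv2.cvtColor(im,cv2.COLOR_BGR2HSV); m=cv2.inRange(hsv,(12,70,90),(32,255,255))
    n,lab,st,ce=cv2.connectedComponentsWithStats(m)
    return [(ce[i].round(1),int(st[i,4])) for i in range(1,n) if st[i,4]>=3]
def locks(it,is_):
    out=[]
    for b,a in brass(it):
        for c,d in brass(is_):
            P,e=tri(b,c)
            if e<.006 and .02<P[2]<.06 and .2<P[0]<.8: out.append((b,c,P.round(4),round(e,4),a,d))
    return out
E
python3 - <<'E'
from h import *
it,is_=cv2.imread("pics/top0.png"),cv2.imread("pics/side0.png")
f=lambda p:np.array(p)/2.6+[120,140]-.3
g=lambda p:np.array(p)/4.5+[200,150]-.4
C={}
for n,a,b in [("HL",(335,66),(85,300)),("HR",(532,110),(355,78)),("FR",(501,263),(592,220)),("FL",(298,217),(325,480))]:
    P,e=tri(f(a),g(b)); C[n]=P; print(n,P.round(4),round(e,4),T.plane(f(a),.066).round(4),S.plane(g(b),.066).round(4))
print("W",np.linalg.norm(C["HL"]-C["HR"]),np.linalg.norm(C["FL"]-C["FR"]),"D",np.linalg.norm(C["HL"]-C["FL"]),np.linalg.norm(C["HR"]-C["FR"]))
for l in locks(it,is_): print(*l)
print(brass(it))
E
```

```text
HL [0.6628 0.0699 0.0629] 0.0009 [0.6624 0.0699 0.066 ] [0.6607 0.0718 0.066 ]
HR [ 0.6148 -0.1384  0.0638] 0.0005 [ 0.6145 -0.138   0.066 ] [ 0.6135 -0.1364  0.066 ]
FR [ 0.453  -0.1022  0.0636] 0.0 [ 0.4528 -0.1019  0.066 ] [ 0.4524 -0.1001  0.066 ]
FL [0.5024 0.1078 0.0594] 0.0002 [0.5014 0.1072 0.066 ] [0.5005 0.1116 0.066 ]
W 0.21374063219415565 0.21573847736481344 D 0.16480874201340973 0.16576495027679355
[188.  185.5] [196.5 288.6] [0.6115 0.2395 0.0369] 0.0006 6 11
[393.9 204.5] [328.5 137. ] [ 0.5569 -0.337   0.0375] 0.0008 8 6
[213.8 215. ] [249.  277.5] [0.5275 0.1659 0.0382] 0.0012 4 6
[185.1 221.1] [236.4 310.6] [0.5111 0.2444 0.0385] 0.0005 8 13
[144.2 235.3] [223.5 367.7] [0.4721 0.3544 0.0403] 0.0003 6 14
[179.3 260. ] [280.2 339.1] [0.4049 0.257  0.0394] 0.0002 7 16
[369.9 259.1] [370.9 171.1] [ 0.4041 -0.2622  0.0386] 0.0003 8 8
[150.  260.7] [261.5 376.5] [0.4029 0.336  0.0396] 0.001 7 12
[(array([403.6,  86.8]), 2752), (array([361.6, 104.2]), 725), (array([  3.3, 118.5]), 460), (array([547.4, 139.5]), 852), (array([ 66. , 218.4]), 303), (array([ 45.2, 220.3]), 306), (array([ 24.7, 222.9]), 250), (array([188. , 185.5]), 6), (array([ 50. , 188.5]), 4), (array([ 50. , 194.5]), 6), (array([156.7, 201.9]), 70), (array([393.9, 204.5]), 8), (array([213.8, 215. ]), 4), (array([557.2, 277.5]), 436), (array([185.1, 221.1]), 8), (array([369.8, 225.5]), 46), (array([400.7, 238.8]), 82), (array([144.2, 235.3]), 6), (array([ 51. , 237.5]), 4), (array([ 51., 243.]), 5), (array([179.3, 260. ]), 7), (array([369.9, 259.1]), 8), (array([150. , 260.7]), 7), (array([554.8, 365.5]), 4), (array([558.6, 381.2]), 5)]
```

Request:
{"api": "carry_out", "payload": {
  "deltas": [
    {"wz":0.97,"gripper":255},
    {"wz":0.97,"gripper":255},
    {"wz":0.97,"gripper":255},
    {"wz":0.97,"gripper":255},
    {"dx":0.3,"dy":-1,"gripper":255},
    {"dx":0.3,"dy":-1,"gripper":255},
    {"dx":0.3,"dy":-1,"gripper":255},
    {"dx":0.3,"dy":-1,"gripper":255},
    {"dx":0.3,"dy":-1,"gripper":255},
    {"dx":0.3,"dy":-1,"gripper":255},
    {"dx":0.3,"dy":-1,"gripper":255},
    {"dx":0.3,"dy":-1,"gripper":255},
    {"dx":0.3,"dy":-1,"gripper":255},
    {"dx":0.3,"dy":-1,"gripper":255},
    {"dx":0.3,"dy":-1,"gripper":255},
    {"dx":0.3,"dy":-1,"gripper":255},
    {"dx":0.3,"dy":-1,"gripper":255},
    {"dx":0.3,"dy":-1,"gripper":255},
    {"dx":0.3,"dy":-1,"gripper":255},
    {"gripper":255}
  ]
}}

```text
invalid input
```

```bash
cat >> h.py <<'E'
C0=np.array([.5633,-.0155]); YAW=-.228; A=np.array([[np.cos(YAW),np.sin(YAW)],[-np.sin(YAW),np.cos(YAW)]])
cf=lambda p:A@(np.array(p)[:2]-C0)
wf=lambda c:A.T@np.array(c)+C0
def st():
    o=robot.get_obs(); r=o["ee_rot"]; c=cf(o["tool_pos"])
    print("t",round(o["time"],2),"case",(c*1e3).round(1),"tip",round((o["tool_pos"][2]-.097)*1e3,1),"rpy",np.round(r,3),"F",np.round(o["wrist_force"],1),"w",round(o["width"]*1e3,1),"ff",round(o["finger_force"],1)); return o,c
def to(x,y,z):
    "units for tool dx,dy,dz (tool aligned to case), mm in"
    o,c=st(); print("units dx,dy,dz",np.round([(x-c[0]*1e3)/20,-(y-c[1]*1e3)/20,-(z-(o["tool_pos"][2]-.097)*1e3)/20],3),"wz",round((o["ee_rot"][2]-YAW)/.12,2))
E
python3 - <<'E'
from h import *
to(-125,1,100)
it,is_=cv2.imread("pics/top0.png"),cv2.imread("pics/side0.png")
for l in locks(it,is_): print((cf(l[2])*1e3).round())
print("button",cf([.441,.0141]))
E
```

```text
t 0.1 case [-305.3 -603.3] tip 204.6 rpy [-3.14  -0.     0.238] F [-0.2 -0.2  1. ] w 94.0 ff 0.0
units dx,dy,dz [  9.016 -30.217   5.232] wz 3.88
[-11. 259.]
[  66. -315.]
[-76. 169.]
[-110.  241.]
[-172.  340.]
[-216.  230.]
[ -99. -276.]
[-236.  306.]
button [-0.12582541  0.00119053]
```

Request:
{"api": "carry_out", "payload": {
  "deltas": [
    {"dx":0,"dy":0,"dz":0,"wx":0,"wy":0,"wz":0.97,"gripper":255},
    {"dx":0,"dy":0,"dz":0,"wx":0,"wy":0,"wz":0.97,"gripper":255},
    {"dx":0,"dy":0,"dz":0,"wx":0,"wy":0,"wz":0.97,"gripper":255},
    {"dx":0,"dy":0,"dz":0,"wx":0,"wy":0,"wz":0.97,"gripper":255},
    {"dx":0.3,"dy":-1,"dz":0,"wx":0,"wy":0,"wz":0,"gripper":255},
    {"dx":0.3,"dy":-1,"dz":0,"wx":0,"wy":0,"wz":0,"gripper":255},
    {"dx":0.3,"dy":-1,"dz":0,"wx":0,"wy":0,"wz":0,"gripper":255},
    {"dx":0.3,"dy":-1,"dz":0,"wx":0,"wy":0,"wz":0,"gripper":255},
    {"dx":0.3,"dy":-1,"dz":0,"wx":0,"wy":0,"wz":0,"gripper":255},
    {"dx":0.3,"dy":-1,"dz":0,"wx":0,"wy":0,"wz":0,"gripper":255},
    {"dx":0.3,"dy":-1,"dz":0,"wx":0,"wy":0,"wz":0,"gripper":255},
    {"dx":0.3,"dy":-1,"dz":0,"wx":0,"wy":0,"wz":0,"gripper":255},
    {"dx":0.3,"dy":-1,"dz":0,"wx":0,"wy":0,"wz":0,"gripper":255},
    {"dx":0.3,"dy":-1,"dz":0,"wx":0,"wy":0,"wz":0,"gripper":255},
    {"dx":0.3,"dy":-1,"dz":0,"wx":0,"wy":0,"wz":0,"gripper":255},
    {"dx":0.3,"dy":-1,"dz":0,"wx":0,"wy":0,"wz":0,"gripper":255},
    {"dx":0.3,"dy":-1,"dz":0,"wx":0,"wy":0,"wz":0,"gripper":255},
    {"dx":0.3,"dy":-1,"dz":0,"wx":0,"wy":0,"wz":0,"gripper":255},
    {"dx":0.3,"dy":-1,"dz":0,"wx":0,"wy":0,"wz":0,"gripper":255}
  ]
}}

```text
time: 1.68
tool_pos: [0.2852, -0.2615, 0.3022]
ee_rot: [-3.141, 0.001, -0.228]
wrist_force: [0.9, -0.4, -0.0]
width: 0.0004
finger_force: 0.0
```

```bash
python3 -c "
from h import *
to(-125,1,100)"
```

```text
t 1.68 case [-215.3 -302.5] tip 205.2 rpy [-3.141e+00  1.000e-03 -2.280e-01] F [ 0.9 -0.4 -0. ] w 0.4 ff 0.0
units dx,dy,dz [  4.516 -15.174   5.261] wz 0.0
```

Request:
{"api": "carry_out", "payload": {
  "deltas": [
    {"dx":0.28,"dy":-0.95,"dz":0.33,"wx":0,"wy":0,"wz":0,"gripper":255},
    {"dx":0.28,"dy":-0.95,"dz":0.33,"wx":0,"wy":0,"wz":0,"gripper":255},
    {"dx":0.28,"dy":-0.95,"dz":0.33,"wx":0,"wy":0,"wz":0,"gripper":255},
    {"dx":0.28,"dy":-0.95,"dz":0.33,"wx":0,"wy":0,"wz":0,"gripper":255},
    {"dx":0.28,"dy":-0.95,"dz":0.33,"wx":0,"wy":0,"wz":0,"gripper":255},
    {"dx":0.28,"dy":-0.95,"dz":0.33,"wx":0,"wy":0,"wz":0,"gripper":255},
    {"dx":0.28,"dy":-0.95,"dz":0.33,"wx":0,"wy":0,"wz":0,"gripper":255},
    {"dx":0.28,"dy":-0.95,"dz":0.33,"wx":0,"wy":0,"wz":0,"gripper":255},
    {"dx":0.28,"dy":-0.95,"dz":0.33,"wx":0,"wy":0,"wz":0,"gripper":255},
    {"dx":0.28,"dy":-0.95,"dz":0.33,"wx":0,"wy":0,"wz":0,"gripper":255},
    {"dx":0.28,"dy":-0.95,"dz":0.33,"wx":0,"wy":0,"wz":0,"gripper":255},
    {"dx":0.28,"dy":-0.95,"dz":0.33,"wx":0,"wy":0,"wz":0,"gripper":255},
    {"dx":0.28,"dy":-0.95,"dz":0.33,"wx":0,"wy":0,"wz":0,"gripper":255},
    {"dx":0.28,"dy":-0.95,"dz":0.33,"wx":0,"wy":0,"wz":0,"gripper":255},
    {"dx":0.28,"dy":-0.95,"dz":0.33,"wx":0,"wy":0,"wz":0,"gripper":255},
    {"dx":0.28,"dy":-0.95,"dz":0.33,"wx":0,"wy":0,"wz":0,"gripper":255}
  ]
}}

```text
time: 3.02
tool_pos: [0.441, 0.0143, 0.1962]
ee_rot: [3.141, 0.001, -0.228]
wrist_force: [0.4, -0.6, 0.7]
width: 0.0005
finger_force: 0.0
```

Request:
{"api": "carry_out", "payload": {
  "deltas": [
    {"dx":0,"dy":0,"dz":0.7,"wx":0,"wy":0,"wz":0,"gripper":255},
    {"dx":0,"dy":0,"dz":0.6,"wx":0,"wy":0,"wz":0,"gripper":255},
    {"dx":0,"dy":0,"dz":0.3,"wx":0,"wy":0,"wz":0,"gripper":255},
    {"dx":0,"dy":0,"dz":0.2,"wx":0,"wy":0,"wz":0,"gripper":255},
    {"dx":0,"dy":0,"dz":0,"wx":0,"wy":0,"wz":0,"gripper":255},
    {"dx":0,"dy":0,"dz":0,"wx":0,"wy":0,"wz":0,"gripper":255},
    {"dx":0,"dy":0,"dz":0,"wx":0,"wy":0,"wz":0,"gripper":255}
  ]
}}

```text
time: 3.6
tool_pos: [0.4409, 0.0133, 0.162]
ee_rot: [-3.141, -0.0, -0.228]
wrist_force: [-2.8, 2.1, 4.3]
width: 0.0005
finger_force: 2.1
```

```bash
python3 -c "
from h import *
to(-40,50,190)
a=S.img();b=T.img()
cv2.imwrite('pics/p1.png',np.hstack([cv2.resize(a[100:320,150:410],None,fx=1.5,fy=1.5),cv2.resize(b[100:320,150:410],None,fx=1.5,fy=1.5)]))"
```

```text
t 3.6 case [-125.7    0.4] tip 65.0 rpy [-3.141 -0.    -0.228] F [-2.8  2.1  4.3] w 0.5 ff 2.1
units dx,dy,dz [ 4.285 -2.482 -6.252] wz -0.0
```

View pics/p1.png

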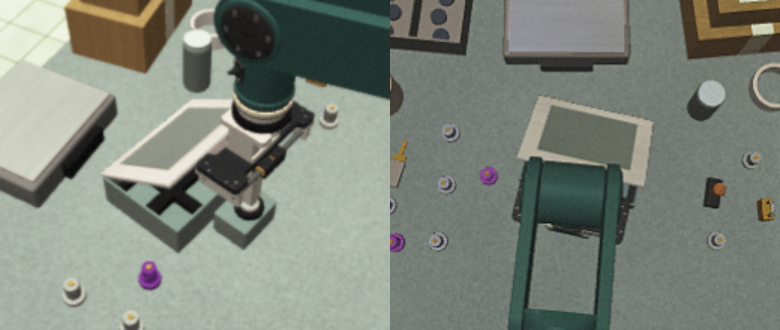

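Request:
{"api": "carry_out", "payload": {
  "deltas": [
    {"dx":-0.5,"dy":0,"dz":-1,"wx":0,"wy":0,"wz":0,"gripper":255},
    {"dx":-1,"dy":0,"dz":-0.5,"wx":0,"wy":0,"wz":0,"gripper":255},
    {"dx":-0.5,"dy":0,"dz":-0.5,"wx":0,"wy":0,"wz":0,"gripper":255},
    {"dx":0,"dy":-0.6,"dz":-1,"wx":0,"wy":0,"wz":0,"gripper":255},
    {"dx":0,"dy":-0.6,"dz":-1,"wx":0,"wy":0,"wz":0,"gripper":255},
    {"dx":0,"dy":-0.6,"dz":-1,"wx":0,"wy":0,"wz":0,"gripper":255},
    {"dx":0,"dy":-0.7,"dz":-1,"wx":0,"wy":0,"wz":0,"gripper":255},
    {"dx":0,"dy":0,"dz":-0.25,"wx":0,"wy":0,"wz":0,"gripper":255},
    {"dx":1,"dy":0,"dz":0,"wx":0,"wy":0,"wz":0,"gripper":255},
    {"dx":1,"dy":0,"dz":0,"wx":0,"wy":0,"wz":0,"gripper":255}
  ]
}}

```text
time: 4.53
tool_pos: [0.4527, 0.0614, 0.2864]
ee_rot: [3.141, -0.003, -0.227]
wrist_force: [0.6, 0.0, -0.1]
width: 0.0006
finger_force: 0.0
```

```bash
python3 -c "
from h import *
to(-40,50,190)
a=S.img();b=T.img()
cv2.imwrite('pics/p2.png',np.hstack([cv2.resize(a[100:320,150:410],None,fx=1.5,fy=1.5),cv2.resize(b[100:320,150:410],None,fx=1.5,fy=1.5)]))"
```

```text
t 4.53 case [-125.1   49.9] tip 189.4 rpy [ 3.141e+00 -3.000e-03 -2.270e-01] F [ 0.6  0.  -0.1] w 0.6 ff 0.0
units dx,dy,dz [ 4.254 -0.005 -0.029] wz 0.01
```

View pics/p2.png

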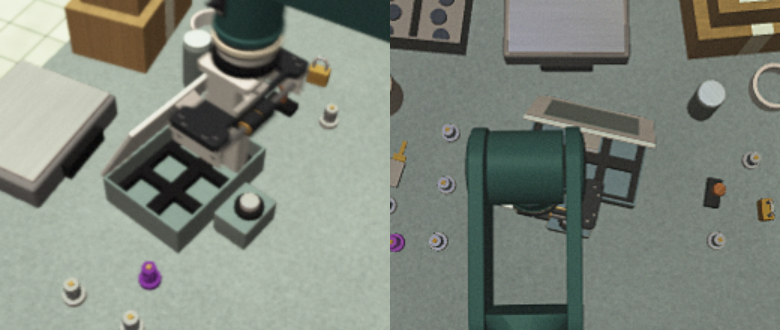

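Request:
{"api": "carry_out", "payload": {
  "deltas": [
    {"dx":1,"dy":0,"dz":0,"wx":0,"wy":0,"wz":0,"gripper":255},
    {"dx":1,"dy":0,"dz":0,"wx":0,"wy":0,"wz":0,"gripper":255},
    {"dx":1,"dy":0,"dz":0,"wx":0,"wy":0,"wz":0,"gripper":255},
    {"dx":1,"dy":0,"dz":0,"wx":0,"wy":0,"wz":0,"gripper":255},
    {"dx":1,"dy":0,"dz":0,"wx":0,"wy":0,"wz":0,"gripper":255},
    {"dx":0.5,"dy":0,"dz":0,"wx":0,"wy":0,"wz":0,"gripper":255},
    {"dx":0.5,"dy":0,"dz":0,"wx":0,"wy":0,"wz":0,"gripper":255},
    {"dx":0.5,"dy":0,"dz":0,"wx":0,"wy":0,"wz":0,"gripper":255},
    {"dx":0.5,"dy":0,"dz":0,"wx":0,"wy":0,"wz":0,"gripper":255},
    {"dx":0.5,"dy":0,"dz":0,"wx":0,"wy":0,"wz":0,"gripper":255},
    {"dx":0.5,"dy":0,"dz":0,"wx":0,"wy":0,"wz":0,"gripper":255},
    {"dx":0.5,"dy":0,"dz":0,"wx":0,"wy":0,"wz":0,"gripper":255},
    {"dx":0.5,"dy":0,"dz":0,"wx":0,"wy":0,"wz":0,"gripper":255},
    {"dx":0.5,"dy":0,"dz":0,"wx":0,"wy":0,"wz":0,"gripper":255},
    {"dx":0.5,"dy":0,"dz":0,"wx":0,"wy":0,"wz":0,"gripper":255},
    {"dx":0.5,"dy":0,"dz":0,"wx":0,"wy":0,"wz":0,"gripper":255},
    {"dx":0.25,"dy":0,"dz":0,"wx":0,"wy":0,"wz":0,"gripper":255}
  ]
}}

```text
time: 6.05
tool_pos: [0.6621, 0.0133, 0.2855]
ee_rot: [3.141, 0.001, -0.228]
wrist_force: [-1.0, -0.5, -0.5]
width: 0.0002
finger_force: 0.4
```

```bash
python3 -c "
from h import *
to(106,50,190)"
```

```text
t 6.05 case [89.8 50.4] tip 188.5 rpy [ 3.141e+00  1.000e-03 -2.280e-01] F [-1.  -0.5 -0.5] w 0.2 ff 0.4
units dx,dy,dz [ 0.812  0.02  -0.077] wz 0.0
```

Continue gently to the stop.

Request:
{"api": "carry_out", "payload": {
  "deltas": [
    {"dx":0.3,"dy":0,"dz":0,"wx":0,"wy":0,"wz":0,"gripper":255},
    {"dx":0.3,"dy":0,"dz":0,"wx":0,"wy":0,"wz":0,"gripper":255},
    {"dx":0.2,"dy":0,"dz":0,"wx":0,"wy":0,"wz":0,"gripper":255},
    {"dx":0.1,"dy":0,"dz":0,"wx":0,"wy":0,"wz":0,"gripper":255},
    {"dx":0.1,"dy":0,"dz":0,"wx":0,"wy":0,"wz":0,"gripper":255},
    {"dx":0,"dy":0,"dz":0,"wx":0,"wy":0,"wz":0,"gripper":255}
  ]
}}

```text
time: 6.55
tool_pos: [0.6779, 0.0098, 0.2858]
ee_rot: [3.141, 0.012, -0.227]
wrist_force: [-12.1, 2.4, 3.0]
width: 0.0006
finger_force: 6.1
```

Request:
{"api": "carry_out", "payload": {
  "deltas": [
    {"dx":0,"dy":0,"dz":0,"wx":0,"wy":0,"wz":0,"gripper":255},
    {"dx":0,"dy":0,"dz":0,"wx":0,"wy":0,"wz":0,"gripper":255},
    {"dx":-1,"dy":0,"dz":0,"wx":0,"wy":0,"wz":0,"gripper":255},
    {"dx":-1,"dy":0,"dz":0,"wx":0,"wy":0,"wz":0,"gripper":200},
    {"dx":-0.5,"dy":-1,"dz":0,"wx":0,"wy":0,"wz":0,"gripper":92},
    {"dx":-0.5,"dy":-1,"dz":0,"wx":0,"wy":0,"wz":0,"gripper":92},
    {"dx":-0.5,"dy":-1,"dz":0,"wx":0,"wy":0,"wz":0,"gripper":92},
    {"dx":-0.5,"dy":-1,"dz":0,"wx":0,"wy":0,"wz":0,"gripper":92},
    {"dx":-0.5,"dy":-1,"dz":0,"wx":0,"wy":0,"wz":0,"gripper":92},
    {"dx":-0.5,"dy":-1,"dz":0,"wx":0,"wy":0,"wz":0,"gripper":92},
    {"dx":-0.5,"dy":-1,"dz":0,"wx":0,"wy":0,"wz":0,"gripper":92},
    {"dx":-0.4,"dy":-1,"dz":0.5,"wx":0,"wy":0,"wz":0,"gripper":92},
    {"dx":0,"dy":-1,"dz":1,"wx":0,"wy":0,"wz":0,"gripper":92},
    {"dx":0,"dy":-1,"dz":1,"wx":0,"wy":0,"wz":0,"gripper":92},
    {"dx":0,"dy":-0.4,"dz":1,"wx":0,"wy":0,"wz":0,"gripper":92},
    {"dx":0,"dy":0,"dz":0,"wx":0,"wy":0,"wz":0,"gripper":92}
  ]
}}

```text
time: 7.88
tool_pos: [0.6115, 0.2397, 0.2108]
ee_rot: [3.138, 0.007, -0.225]
wrist_force: [-1.1, -0.2, -1.4]
width: 0.0603
finger_force: 0.0
```

```bash
cat >> h.py <<'E'
def see():
    a,b=T.img(),S.img()
    for l in locks(a,b): print((cf(l[2])*1e3).round(),round(l[2][2]*1e3))
    return a,b
E
python3 -c "
from h import *
to(-11,259,14)
see()
a=T.img(); cv2.imwrite('pics/p3.png',cv2.resize(a[90:290,110:430],None,fx=2.4,fy=2.4))"
```

```text
t 7.88 case [-10.7 259.5] tip 113.8 rpy [ 3.138  0.007 -0.225] F [-1.1 -0.2 -1.4] w 60.3 ff 0.0
units dx,dy,dz [-0.015  0.027  4.99 ] wz 0.02
[-76. 169.] 39
```

View pics/p3.png

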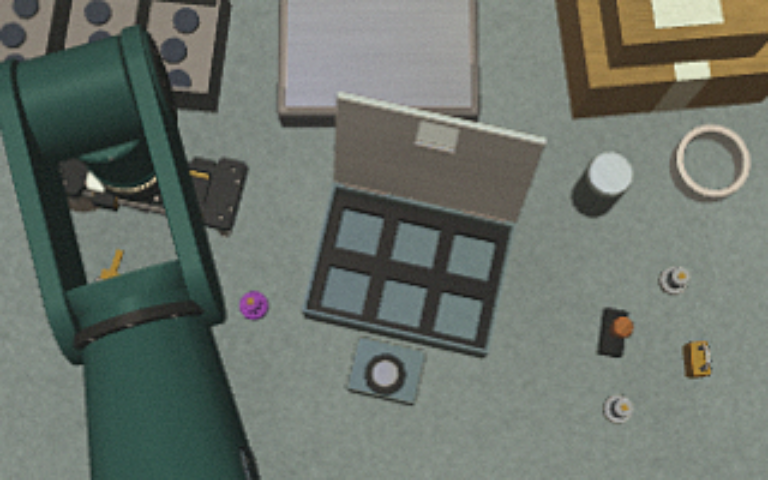

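Request:
{"api": "carry_out", "payload": {
  "deltas": [
    {"dx":0,"dy":0,"dz":1,"wx":0,"wy":0,"wz":0,"gripper":92},
    {"dx":0,"dy":0,"dz":1,"wx":0,"wy":0,"wz":0,"gripper":92},
    {"dx":0,"dy":0,"dz":1,"wx":0,"wy":0,"wz":0,"gripper":92},
    {"dx":0,"dy":0,"dz":1,"wx":0,"wy":0,"wz":0,"gripper":92},
    {"dx":0,"dy":0,"dz":0.7,"wx":0,"wy":0,"wz":0,"gripper":92},
    {"dx":0,"dy":0,"dz":0.3,"wx":0,"wy":0,"wz":0,"gripper":92},
    {"dx":0,"dy":0,"dz":0,"wx":0,"wy":0,"wz":0,"gripper":255},
    {"dx":0,"dy":0,"dz":0,"wx":0,"wy":0,"wz":0,"gripper":255},
    {"dx":0,"dy":0,"dz":0,"wx":0,"wy":0,"wz":0,"gripper":255},
    {"dx":0,"dy":0,"dz":0,"wx":0,"wy":0,"wz":0,"gripper":255},
    {"dx":0,"dy":0,"dz":0,"wx":0,"wy":0,"wz":0,"gripper":255},
    {"dx":0,"dy":0,"dz":-1,"wx":0,"wy":0,"wz":0,"gripper":255},
    {"dx":0,"dy":0,"dz":-1,"wx":0,"wy":0,"wz":0,"gripper":255},
    {"dx":0,"dy":0,"dz":-1,"wx":0,"wy":0,"wz":0,"gripper":255},
    {"dx":0,"dy":0,"dz":-1,"wx":0,"wy":0,"wz":0,"gripper":255},
    {"dx":0,"dy":0,"dz":-1,"wx":0,"wy":0,"wz":0,"gripper":255},
    {"dx":0,"dy":0,"dz":-1,"wx":0,"wy":0,"wz":0,"gripper":255}
  ]
}}

```text
time: 9.45
tool_pos: [0.6132, 0.2383, 0.2378]
ee_rot: [-3.141, -0.001, -0.228]
wrist_force: [0.2, 0.4, 0.4]
width: 0.0005
finger_force: 0.0
```

```bash
python3 -c "
from h import *
to(36,68,24)
f=lambda p:np.array(p)/2.4+[110,90]-.3
for p in [(357,232),(415,244),(472,257),(345,291),(402,303),(459,316)]:
    print((cf(T.plane(f(p),.022))*1e3).round(1),(cf(T.plane(f(p),.006))*1e3).round(1))"
```

```text
t 9.45 case [ -8.8 258.5] tip 140.8 rpy [-3.141e+00 -1.000e-03 -2.280e-01] F [0.2 0.4 0.4] w 0.5 ff 0.0
units dx,dy,dz [2.24  9.525 5.84 ] wz 0.0
[34.4 68.7] [37.8 69.8]
[35.6 -1.2] [39.1 -1. ]
[ 35.5 -70.1] [ 38.9 -70.8]
[-37.5  66.3] [-35.   67.4]
[-36.4  -1.8] [-34.   -1.5]
[-36.6 -70. ] [-34.1 -70.7]
```

```bash
python3 -c "
from h import *
a,b=see()
cv2.imwrite('pics/p4.png',np.hstack([cv2.resize(a[140:290,120:260],None,fx=2.6,fy=2.6),cv2.resize(b[200:390,150:320],None,fx=2.6,fy=2.6)[:390]]))
print(brass(b))"
```

```text
[-76. 169.] 39
[-100. -277.] 37
[(array([329. ,  19.1]), 2664), (array([476.8,  17.6]), 5490), (array([4.137e+02, 3.000e-01]), 3), (array([239.9,  49.1]), 1310), (array([183. ,  43.4]), 7), (array([198.,  45.]), 3), (array([193.,  49.]), 5), (array([462.6,  57.9]), 322), (array([173.5,  50.8]), 4), (array([187.5,  53.5]), 4), (array([337. , 166.6]), 5), (array([371. , 171.5]), 6), (array([186.7, 228.3]), 18), (array([175.2, 238.1]), 27), (array([249. , 277.3]), 7), (array([196.8, 289. ]), 10), (array([236.5, 310.6]), 11), (array([188.9, 341.7]), 129), (array([280.5, 339.4]), 11), (array([223.8, 367.8]), 11), (array([261.5, 376.5]), 12), (array([ 80.1, 418.2]), 10), (array([ 72., 419.]), 3)]
```

View pics/p4.png

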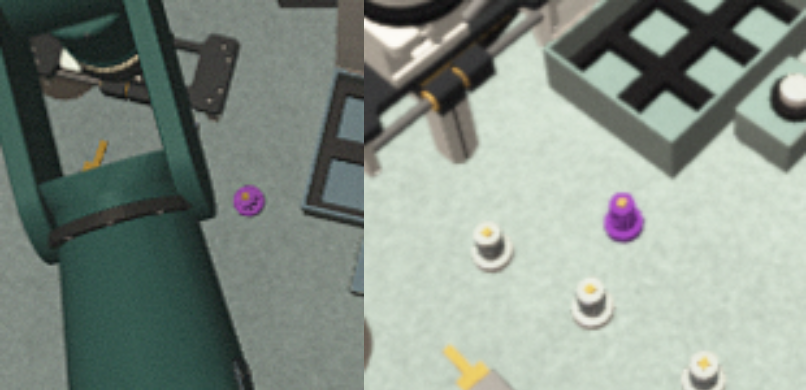

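Request:
{"api": "carry_out", "payload": {
  "deltas": [
    {"dx":-0.1,"dy":0,"dz":0,"wx":0,"wy":0,"wz":0,"gripper":92},
    {"dx":0,"dy":0,"dz":0,"wx":0,"wy":0,"wz":0,"gripper":92},
    {"dx":0,"dy":0,"dz":0,"wx":0,"wy":0,"wz":0,"gripper":92},
    {"dx":0,"dy":0,"dz":0.8,"wx":0,"wy":0,"wz":0,"gripper":92},
    {"dx":0,"dy":0,"dz":0.8,"wx":0,"wy":0,"wz":0,"gripper":92},
    {"dx":0,"dy":0,"dz":0.8,"wx":0,"wy":0,"wz":0,"gripper":92},
    {"dx":0,"dy":0,"dz":0.8,"wx":0,"wy":0,"wz":0,"gripper":92}
  ]
}}

```text
time: 10.13
tool_pos: [0.6105, 0.2384, 0.1694]
ee_rot: [3.14, 0.003, -0.228]
wrist_force: [0.3, 0.1, 0.2]
width: 0.0438
finger_force: 0.0
```

```bash
python3 -c "
from h import *
to(-11,259,14)"
```

```text
t 10.13 case [-11.4 258. ] tip 72.4 rpy [ 3.14e+00  3.00e-03 -2.28e-01] F [0.3 0.1 0.2] w 43.8 ff 0.0
units dx,dy,dz [ 0.022 -0.049  2.922] wz 0.0
```

Request:
{"api": "carry_out", "payload": {
  "deltas": [
    {"dx":0,"dy":0,"dz":1,"wx":0,"wy":0,"wz":0,"gripper":130},
    {"dx":0,"dy":0,"dz":1,"wx":0,"wy":0,"wz":0,"gripper":130},
    {"dx":0,"dy":0,"dz":0.8,"wx":0,"wy":0,"wz":0,"gripper":130},
    {"dx":0,"dy":0,"dz":0,"wx":0,"wy":0,"wz":0,"gripper":255},
    {"dx":0,"dy":0,"dz":0,"wx":0,"wy":0,"wz":0,"gripper":255},
    {"dx":0,"dy":0,"dz":0,"wx":0,"wy":0,"wz":0,"gripper":255},
    {"dx":0,"dy":0,"dz":0,"wx":0,"wy":0,"wz":0,"gripper":255},
    {"dx":0,"dy":0,"dz":0,"wx":0,"wy":0,"wz":0,"gripper":255},
    {"dx":0,"dy":0,"dz":0,"wx":0,"wy":0,"wz":0,"gripper":255}
  ]
}}

```text
time: 10.88
tool_pos: [0.6119, 0.2389, 0.1176]
ee_rot: [-3.14, -0.002, -0.228]
wrist_force: [0.6, 0.4, 0.8]
width: 0.0211
finger_force: 30.0
```

```bash
python3 -c "
from h import *
to(36,68,24)"
```

```text
t 10.88 case [-10.2 258.8] tip 20.6 rpy [-3.14e+00 -2.00e-03 -2.28e-01] F [0.6 0.4 0.8] w 21.1 ff 30.0
units dx,dy,dz [ 2.309  9.539 -0.172] wz 0.0
```

Request:
{"api": "carry_out", "payload": {
  "deltas": [
    {"dx":0,"dy":0,"dz":-1,"wx":0,"wy":0,"wz":0,"gripper":255},
    {"dx":0,"dy":0,"dz":-1,"wx":0,"wy":0,"wz":0,"gripper":255},
    {"dx":0,"dy":0,"dz":-1,"wx":0,"wy":0,"wz":0,"gripper":255},
    {"dx":0.2,"dy":0.5,"dz":-1,"wx":0,"wy":0,"wz":0,"gripper":255},
    {"dx":0.2,"dy":1,"dz":-0.5,"wx":0,"wy":0,"wz":0,"gripper":255},
    {"dx":0.2,"dy":1,"dz":0,"wx":0,"wy":0,"wz":0,"gripper":255},
    {"dx":0.3,"dy":1,"dz":0,"wx":0,"wy":0,"wz":0,"gripper":255},
    {"dx":0.3,"dy":1,"dz":0,"wx":0,"wy":0,"wz":0,"gripper":255},
    {"dx":0.3,"dy":1,"dz":0,"wx":0,"wy":0,"wz":0,"gripper":255},
    {"dx":0.3,"dy":1,"dz":0,"wx":0,"wy":0,"wz":0,"gripper":255},
    {"dx":0.3,"dy":1,"dz":0,"wx":0,"wy":0,"wz":0,"gripper":255},
    {"dx":0.2,"dy":1,"dz":0,"wx":0,"wy":0,"wz":0,"gripper":255},
    {"dx":0,"dy":1,"dz":0,"wx":0,"wy":0,"wz":0,"gripper":255},
    {"dx":0,"dy":0,"dz":0,"wx":0,"wy":0,"wz":0,"gripper":255},
    {"dx":0,"dy":0,"dz":0,"wx":0,"wy":0,"wz":0,"gripper":255}
  ]
}}

```text
time: 12.13
tool_pos: [0.6131, 0.0425, 0.2065]
ee_rot: [-3.141, -0.001, -0.23]
wrist_force: [0.1, 0.6, -0.7]
width: 0.0209
finger_force: 30.0
```

```bash
python3 -c "
from h import *
to(36,68,30)"
```

```text
t 12.13 case [35.4 67.7] tip 109.5 rpy [-3.141e+00 -1.000e-03 -2.300e-01] F [ 0.1  0.6 -0.7] w 20.9 ff 30.0
units dx,dy,dz [ 0.028 -0.014  3.977] wz -0.01
```

Request:
{"api": "carry_out", "payload": {
  "deltas": [
    {"dx":0,"dy":0,"dz":1,"wx":0,"wy":0,"wz":0,"gripper":255},
    {"dx":0,"dy":0,"dz":1,"wx":0,"wy":0,"wz":0,"gripper":255},
    {"dx":0,"dy":0,"dz":1,"wx":0,"wy":0,"wz":0,"gripper":255},
    {"dx":0,"dy":0,"dz":0.8,"wx":0,"wy":0,"wz":0,"gripper":255},
    {"dx":0,"dy":0,"dz":0.2,"wx":0,"wy":0,"wz":0,"gripper":255},
    {"dx":0,"dy":0,"dz":0,"wx":0,"wy":0,"wz":0,"gripper":255},
    {"dx":0,"dy":0,"dz":0,"wx":0,"wy":0,"wz":0,"gripper":157},
    {"dx":0,"dy":0,"dz":0,"wx":0,"wy":0,"wz":0,"gripper":157},
    {"dx":0,"dy":0,"dz":0,"wx":0,"wy":0,"wz":0,"gripper":157},
    {"dx":0,"dy":0,"dz":0,"wx":0,"wy":0,"wz":0,"gripper":157},
    {"dx":0,"dy":0,"dz":-1,"wx":0,"wy":0,"wz":0,"gripper":157},
    {"dx":0,"dy":0,"dz":-1,"wx":0,"wy":0,"wz":0,"gripper":157},
    {"dx":0,"dy":0,"dz":-1,"wx":0,"wy":0,"wz":0,"gripper":157},
    {"dx":0,"dy":0,"dz":-1,"wx":0,"wy":0,"wz":0,"gripper":157},
    {"dx":0,"dy":0,"dz":0,"wx":0,"wy":0,"wz":0,"gripper":157}
  ]
}}

```text
time: 13.38
tool_pos: [0.6153, 0.0431, 0.2122]
ee_rot: [-3.14, -0.01, -0.228]
wrist_force: [0.4, -0.0, 0.9]
width: 0.0359
finger_force: 0.0
```

```bash
python3 -c "
from h import *
to(-110,241,110)
see()"
```

```text
t 13.38 case [37.4 68.8] tip 115.2 rpy [-3.14  -0.01  -0.228] F [ 0.4 -0.   0.9] w 35.9 ff 0.0
units dx,dy,dz [-7.372 -8.61   0.258] wz 0.0
[33. 68.] 44
[  66. -315.] 38
[-76. 169.] 39
[-110.  241.] 39
[ -12. -254.] 58
[-172.  340.] 40
[-216.  230.] 39
[ -99. -277.] 38
[-236.  306.] 40
```

Request:
{"api": "carry_out", "payload": {
  "deltas": [
    {"dx":-0.82,"dy":-0.96,"dz":0,"wx":0,"wy":0,"wz":0,"gripper":130},
    {"dx":-0.82,"dy":-0.96,"dz":0,"wx":0,"wy":0,"wz":0,"gripper":130},
    {"dx":-0.82,"dy":-0.96,"dz":0,"wx":0,"wy":0,"wz":0,"gripper":130},
    {"dx":-0.82,"dy":-0.96,"dz":0,"wx":0,"wy":0,"wz":0,"gripper":130},
    {"dx":-0.82,"dy":-0.96,"dz":0,"wx":0,"wy":0,"wz":0,"gripper":130},
    {"dx":-0.82,"dy":-0.96,"dz":0,"wx":0,"wy":0,"wz":0,"gripper":130},
    {"dx":-0.82,"dy":-0.96,"dz":0,"wx":0,"wy":0,"wz":0,"gripper":130},
    {"dx":-0.82,"dy":-0.96,"dz":0,"wx":0,"wy":0,"wz":0,"gripper":130},
    {"dx":-0.82,"dy":-0.96,"dz":0,"wx":0,"wy":0,"wz":0,"gripper":130},
    {"dx":0,"dy":0,"dz":0,"wx":0,"wy":0,"wz":0,"gripper":130},
    {"dx":0,"dy":0,"dz":1,"wx":0,"wy":0,"wz":0,"gripper":130},
    {"dx":0,"dy":0,"dz":1,"wx":0,"wy":0,"wz":0,"gripper":130},
    {"dx":0,"dy":0,"dz":0,"wx":0,"wy":0,"wz":0,"gripper":130}
  ]
}}

```text
time: 14.57
tool_pos: [0.5057, 0.2435, 0.1599]
ee_rot: [3.135, 0.009, -0.228]
wrist_force: [-0.4, -0.7, -0.8]
width: 0.0459
finger_force: 0.0
```

```bash
python3 -c "
from h import *
to(-110,241,18)"
```

```text
t 14.57 case [-114.7  239.2] tip 62.9 rpy [ 3.135  0.009 -0.228] F [-0.4 -0.7 -0.8] w 45.9 ff 0.0
units dx,dy,dz [ 0.234 -0.089  2.247] wz 0.0
```

Request:
{"api": "carry_out", "payload": {
  "deltas": [
    {"dx":0.2,"dy":-0.05,"dz":0.5,"wx":0,"wy":0,"wz":0,"gripper":130},
    {"dx":0,"dy":0,"dz":0.7,"wx":0,"wy":0,"wz":0,"gripper":130},
    {"dx":0,"dy":0,"dz":0.7,"wx":0,"wy":0,"wz":0,"gripper":130},
    {"dx":0,"dy":0,"dz":0.3,"wx":0,"wy":0,"wz":0,"gripper":130},
    {"dx":0,"dy":0,"dz":0,"wx":0,"wy":0,"wz":0,"gripper":255},
    {"dx":0,"dy":0,"dz":0,"wx":0,"wy":0,"wz":0,"gripper":255},
    {"dx":0,"dy":0,"dz":0,"wx":0,"wy":0,"wz":0,"gripper":255},
    {"dx":0,"dy":0,"dz":0,"wx":0,"wy":0,"wz":0,"gripper":255},
    {"dx":0,"dy":0,"dz":0,"wx":0,"wy":0,"wz":0,"gripper":255},
    {"dx":0,"dy":0,"dz":0,"wx":0,"wy":0,"wz":0,"gripper":255}
  ]
}}

```text
time: 15.4
tool_pos: [0.5131, 0.245, 0.1233]
ee_rot: [-3.141, -0.002, -0.228]
wrist_force: [-0.1, -1.0, 2.2]
width: 0.0213
finger_force: 30.0
```

```bash
python3 -c "
from h import *
to(-36,68,30)"
```

```text
t 15.4 case [-107.8  242.5] tip 26.3 rpy [-3.141e+00 -2.000e-03 -2.280e-01] F [-0.1 -1.   2.2] w 21.3 ff 30.0
units dx,dy,dz [ 3.588  8.723 -0.187] wz 0.0
```

Request:
{"api": "carry_out", "payload": {
  "deltas": [
    {"dx":0,"dy":0,"dz":-1,"wx":0,"wy":0,"wz":0,"gripper":255},
    {"dx":0,"dy":0,"dz":-1,"wx":0,"wy":0,"wz":0,"gripper":255},
    {"dx":0,"dy":0,"dz":-1,"wx":0,"wy":0,"wz":0,"gripper":255},
    {"dx":0,"dy":0,"dz":-1,"wx":0,"wy":0,"wz":0,"gripper":255},
    {"dx":0.4,"dy":0.97,"dz":0,"wx":0,"wy":0,"wz":0,"gripper":255},
    {"dx":0.4,"dy":0.97,"dz":0,"wx":0,"wy":0,"wz":0,"gripper":255},
    {"dx":0.4,"dy":0.97,"dz":0,"wx":0,"wy":0,"wz":0,"gripper":255},
    {"dx":0.4,"dy":0.97,"dz":0,"wx":0,"wy":0,"wz":0,"gripper":255},
    {"dx":0.4,"dy":0.97,"dz":0,"wx":0,"wy":0,"wz":0,"gripper":255},
    {"dx":0.4,"dy":0.97,"dz":0,"wx":0,"wy":0,"wz":0,"gripper":255},
    {"dx":0.4,"dy":0.97,"dz":0,"wx":0,"wy":0,"wz":0,"gripper":255},
    {"dx":0.4,"dy":0.97,"dz":0,"wx":0,"wy":0,"wz":0,"gripper":255},
    {"dx":0.4,"dy":0.97,"dz":0,"wx":0,"wy":0,"wz":0,"gripper":255},
    {"dx":0,"dy":0,"dz":0,"wx":0,"wy":0,"wz":0,"gripper":255},
    {"dx":0,"dy":0,"dz":0,"wx":0,"wy":0,"wz":0,"gripper":255},
    {"dx":0,"dy":0,"dz":0,"wx":0,"wy":0,"wz":0,"gripper":255}
  ]
}}

```text
time: 16.73
tool_pos: [0.543, 0.0591, 0.202]
ee_rot: [-3.141, 0.0, -0.228]
wrist_force: [-0.7, 0.2, -1.0]
width: 0.0211
finger_force: 30.0
```

```bash
python3 -c "
from h import *
to(-36,68,36)"
```

```text
t 16.73 case [-36.7  68.1] tip 105.0 rpy [-3.141  0.    -0.228] F [-0.7  0.2 -1. ] w 21.1 ff 30.0
units dx,dy,dz [0.033 0.004 3.448] wz 0.0
```

Request:
{"api": "carry_out", "payload": {
  "deltas": [
    {"dx":0,"dy":0,"dz":1,"wx":0,"wy":0,"wz":0,"gripper":255},
    {"dx":0,"dy":0,"dz":1,"wx":0,"wy":0,"wz":0,"gripper":255},
    {"dx":0,"dy":0,"dz":1,"wx":0,"wy":0,"wz":0,"gripper":255},
    {"dx":0,"dy":0,"dz":0.45,"wx":0,"wy":0,"wz":0,"gripper":255},
    {"dx":0,"dy":0,"dz":0,"wx":0,"wy":0,"wz":0,"gripper":255},
    {"dx":0,"dy":0,"dz":0,"wx":0,"wy":0,"wz":0,"gripper":157},
    {"dx":0,"dy":0,"dz":0,"wx":0,"wy":0,"wz":0,"gripper":157},
    {"dx":0,"dy":0,"dz":0,"wx":0,"wy":0,"wz":0,"gripper":157},
    {"dx":0,"dy":0,"dz":0,"wx":0,"wy":0,"wz":0,"gripper":157},
    {"dx":0,"dy":0,"dz":-1,"wx":0,"wy":0,"wz":0,"gripper":157},
    {"dx":0,"dy":0,"dz":-1,"wx":0,"wy":0,"wz":0,"gripper":157},
    {"dx":0,"dy":0,"dz":-1,"wx":0,"wy":0,"wz":0,"gripper":157},
    {"dx":0,"dy":0,"dz":-1,"wx":0,"wy":0,"wz":0,"gripper":157},
    {"dx":-0.5,"dy":0,"dz":0,"wx":0,"wy":0,"wz":0,"gripper":157},
    {"dx":-1,"dy":0,"dz":0,"wx":0,"wy":0,"wz":0,"gripper":157},
    {"dx":-1,"dy":0,"dz":0,"wx":0,"wy":0,"wz":0,"gripper":157},
    {"dx":-1,"dy":0,"dz":0,"wx":0,"wy":0,"wz":0,"gripper":157},
    {"dx":0,"dy":0,"dz":0,"wx":0,"wy":0,"wz":0,"gripper":157}
  ]
}}

```text
time: 18.23
tool_pos: [0.4716, 0.0752, 0.2121]
ee_rot: [3.141, 0.003, -0.227]
wrist_force: [-0.2, 0.6, -0.5]
width: 0.0362
finger_force: 0.0
```

```bash
python3 -c "
from h import *
to(-172,340,110)
see()"
```

```text
t 18.23 case [-109.9   67.6] tip 115.1 rpy [ 3.141e+00  3.000e-03 -2.270e-01] F [-0.2  0.6 -0.5] w 36.2 ff 0.0
units dx,dy,dz [ -3.107 -13.621   0.255] wz 0.01
[  -6. -260.] 30
[-172.  340.] 40
[-216.  230.] 39
[ -99. -277.] 38
[-236.  306.] 40
```

Request:
{"api": "carry_out", "payload": {
  "deltas": [
    {"dx":-0.22,"dy":-0.97,"dz":0,"wx":0,"wy":0,"wz":0,"gripper":130},
    {"dx":-0.22,"dy":-0.97,"dz":0,"wx":0,"wy":0,"wz":0,"gripper":130},
    {"dx":-0.22,"dy":-0.97,"dz":0,"wx":0,"wy":0,"wz":0,"gripper":130},
    {"dx":-0.22,"dy":-0.97,"dz":0,"wx":0,"wy":0,"wz":0,"gripper":130},
    {"dx":-0.22,"dy":-0.97,"dz":0,"wx":0,"wy":0,"wz":0,"gripper":130},
    {"dx":-0.22,"dy":-0.97,"dz":0,"wx":0,"wy":0,"wz":0,"gripper":130},
    {"dx":-0.22,"dy":-0.97,"dz":0,"wx":0,"wy":0,"wz":0,"gripper":130},
    {"dx":-0.22,"dy":-0.97,"dz":0,"wx":0,"wy":0,"wz":0,"gripper":130},
    {"dx":-0.22,"dy":-0.97,"dz":0,"wx":0,"wy":0,"wz":0,"gripper":130},
    {"dx":-0.22,"dy":-0.97,"dz":0,"wx":0,"wy":0,"wz":0,"gripper":130},
    {"dx":-0.22,"dy":-0.97,"dz":0,"wx":0,"wy":0,"wz":0,"gripper":130},
    {"dx":-0.22,"dy":-0.97,"dz":0,"wx":0,"wy":0,"wz":0,"gripper":130},
    {"dx":-0.22,"dy":-0.97,"dz":0,"wx":0,"wy":0,"wz":0,"gripper":130},
    {"dx":-0.22,"dy":-0.97,"dz":0,"wx":0,"wy":0,"wz":0,"gripper":130},
    {"dx":0,"dy":0,"dz":1,"wx":0,"wy":0,"wz":0,"gripper":130},
    {"dx":0,"dy":0,"dz":1,"wx":0,"wy":0,"wz":0,"gripper":130},
    {"dx":0,"dy":0,"dz":0,"wx":0,"wy":0,"wz":0,"gripper":130},
    {"dx":0,"dy":0,"dz":0,"wx":0,"wy":0,"wz":0,"gripper":130},
    {"dx":0,"dy":0,"dz":0,"wx":0,"wy":0,"wz":0,"gripper":130}
  ]
}}

```text
time: 19.92
tool_pos: [0.4771, 0.3529, 0.1735]
ee_rot: [-3.141, -0.001, -0.228]
wrist_force: [0.2, 0.5, 0.5]
width: 0.0464
finger_force: 0.0
```

```bash
python3 -c "
from h import *
to(-172,340,18)"
```

```text
t 19.92 case [-167.3  339.4] tip 76.5 rpy [-3.141e+00 -1.000e-03 -2.280e-01] F [0.2 0.5 0.5] w 46.4 ff 0.0
units dx,dy,dz [-0.237 -0.03   2.926] wz -0.0
```

Request:
{"api": "carry_out", "payload": {
  "deltas": [
    {"dx":-0.24,"dy":-0.03,"dz":0.7,"wx":0,"wy":0,"wz":0,"gripper":130},
    {"dx":0,"dy":0,"dz":0.8,"wx":0,"wy":0,"wz":0,"gripper":130},
    {"dx":0,"dy":0,"dz":0.8,"wx":0,"wy":0,"wz":0,"gripper":130},
    {"dx":0,"dy":0,"dz":0.6,"wx":0,"wy":0,"wz":0,"gripper":130},
    {"dx":0,"dy":0,"dz":0,"wx":0,"wy":0,"wz":0,"gripper":255},
    {"dx":0,"dy":0,"dz":0,"wx":0,"wy":0,"wz":0,"gripper":255},
    {"dx":0,"dy":0,"dz":0,"wx":0,"wy":0,"wz":0,"gripper":255},
    {"dx":0,"dy":0,"dz":0,"wx":0,"wy":0,"wz":0,"gripper":255},
    {"dx":0,"dy":0,"dz":0,"wx":0,"wy":0,"wz":0,"gripper":255},
    {"dx":0,"dy":0,"dz":0,"wx":0,"wy":0,"wz":0,"gripper":255}
  ]
}}

```text
time: 20.75
tool_pos: [0.4726, 0.3549, 0.1167]
ee_rot: [-3.14, -0.002, -0.228]
wrist_force: [0.2, -1.0, 2.6]
width: 0.021
finger_force: 30.0
```

```bash
python3 -c "
from h import *
to(36,0,30)"
```

```text
t 20.75 case [-172.1  340.3] tip 19.7 rpy [-3.14e+00 -2.00e-03 -2.28e-01] F [ 0.2 -1.   2.6] w 21.0 ff 30.0
units dx,dy,dz [10.404 17.016 -0.515] wz 0.0
```

Request:
{"api": "carry_out", "payload": {
  "deltas": [
    {"dx":0,"dy":0,"dz":-1,"wx":0,"wy":0,"wz":0,"gripper":255},
    {"dx":0,"dy":0,"dz":-1,"wx":0,"wy":0,"wz":0,"gripper":255},
    {"dx":0,"dy":0,"dz":-1,"wx":0,"wy":0,"wz":0,"gripper":255},
    {"dx":0.6,"dy":1,"dz":-1,"wx":0,"wy":0,"wz":0,"gripper":255},
    {"dx":0.6,"dy":1,"dz":-0.5,"wx":0,"wy":0,"wz":0,"gripper":255},
    {"dx":0.6,"dy":1,"dz":0,"wx":0,"wy":0,"wz":0,"gripper":255},
    {"dx":0.6,"dy":1,"dz":0,"wx":0,"wy":0,"wz":0,"gripper":255},
    {"dx":0.6,"dy":1,"dz":0,"wx":0,"wy":0,"wz":0,"gripper":255},
    {"dx":0.6,"dy":1,"dz":0,"wx":0,"wy":0,"wz":0,"gripper":255},
    {"dx":0.6,"dy":1,"dz":0,"wx":0,"wy":0,"wz":0,"gripper":255},
    {"dx":0.6,"dy":1,"dz":0,"wx":0,"wy":0,"wz":0,"gripper":255},
    {"dx":0.6,"dy":1,"dz":0,"wx":0,"wy":0,"wz":0,"gripper":255},
    {"dx":0.6,"dy":1,"dz":0,"wx":0,"wy":0,"wz":0,"gripper":255},
    {"dx":0.6,"dy":1,"dz":0,"wx":0,"wy":0,"wz":0,"gripper":255},
    {"dx":0.6,"dy":1,"dz":0,"wx":0,"wy":0,"wz":0,"gripper":255},
    {"dx":0.6,"dy":1,"dz":0,"wx":0,"wy":0,"wz":0,"gripper":255},
    {"dx":0.6,"dy":1,"dz":0,"wx":0,"wy":0,"wz":0,"gripper":255},
    {"dx":0,"dy":0,"dz":0,"wx":0,"wy":0,"wz":0,"gripper":255},
    {"dx":0,"dy":0,"dz":0,"wx":0,"wy":0,"wz":0,"gripper":255}
  ]
}}

```text
time: 22.33
tool_pos: [0.5722, 0.043, 0.2048]
ee_rot: [-3.141, 0.001, -0.23]
wrist_force: [0.8, 0.8, -0.9]
width: 0.0214
finger_force: 30.0
```

```bash
python3 -c "
from h import *
to(36,0,30)"
```

```text
t 22.33 case [-4.5 59. ] tip 107.8 rpy [-3.141e+00  1.000e-03 -2.300e-01] F [ 0.8  0.8 -0.9] w 21.4 ff 30.0
units dx,dy,dz [2.026 2.951 3.889] wz -0.02
```

Request:
{"api": "carry_out", "payload": {
  "deltas": [
    {"dx":0.68,"dy":0.98,"dz":0,"wx":0,"wy":0,"wz":0,"gripper":255},
    {"dx":0.68,"dy":0.98,"dz":0,"wx":0,"wy":0,"wz":0,"gripper":255},
    {"dx":0.68,"dy":0.98,"dz":0,"wx":0,"wy":0,"wz":0,"gripper":255},
    {"dx":0,"dy":0,"dz":0,"wx":0,"wy":0,"wz":0,"gripper":255},
    {"dx":0,"dy":0,"dz":0,"wx":0,"wy":0,"wz":0,"gripper":255},
    {"dx":0,"dy":0,"dz":1,"wx":0,"wy":0,"wz":0,"gripper":255},
    {"dx":0,"dy":0,"dz":1,"wx":0,"wy":0,"wz":0,"gripper":255},
    {"dx":0,"dy":0,"dz":1,"wx":0,"wy":0,"wz":0,"gripper":255},
    {"dx":0,"dy":0,"dz":0.7,"wx":0,"wy":0,"wz":0,"gripper":255},
    {"dx":0,"dy":0,"dz":0.2,"wx":0,"wy":0,"wz":0,"gripper":255},
    {"dx":0,"dy":0,"dz":0,"wx":0,"wy":0,"wz":0,"gripper":255},
    {"dx":0,"dy":0,"dz":0,"wx":0,"wy":0,"wz":0,"gripper":157},
    {"dx":0,"dy":0,"dz":0,"wx":0,"wy":0,"wz":0,"gripper":157},
    {"dx":0,"dy":0,"dz":0,"wx":0,"wy":0,"wz":0,"gripper":157},
    {"dx":0,"dy":0,"dz":0,"wx":0,"wy":0,"wz":0,"gripper":157},
    {"dx":0,"dy":0,"dz":-1,"wx":0,"wy":0,"wz":0,"gripper":157},
    {"dx":0,"dy":0,"dz":-1,"wx":0,"wy":0,"wz":0,"gripper":157},
    {"dx":0,"dy":0,"dz":-1,"wx":0,"wy":0,"wz":0,"gripper":157},
    {"dx":0,"dy":0,"dz":-1,"wx":0,"wy":0,"wz":0,"gripper":157},
    {"dx":0,"dy":0,"dz":0,"wx":0,"wy":0,"wz":0,"gripper":157}
  ]
}}

```text
time: 24.0
tool_pos: [0.6009, -0.023, 0.2133]
ee_rot: [-3.141, -0.011, -0.228]
wrist_force: [0.4, -0.2, 1.1]
width: 0.0364
finger_force: 0.0
```

```bash
python3 -c "
from h import *
to(-216,230,110)
see()"
```

```text
t 24.0 case [38.4  1.2] tip 116.3 rpy [-3.141 -0.011 -0.228] F [ 0.4 -0.2  1.1] w 36.4 ff 0.0
units dx,dy,dz [-12.718 -11.442   0.313] wz -0.0
[35.  1.] 45
[  67. -315.] 37
[-76. 169.] 39
[ -11. -254.] 58
[-216.  230.] 39
[ -99. -277.] 38
[-236.  306.] 39
```

Request:
{"api": "carry_out", "payload": {
  "deltas": [
    {"dx":-0.98,"dy":-0.88,"dz":0,"wx":0,"wy":0,"wz":0,"gripper":130},
    {"dx":-0.98,"dy":-0.88,"dz":0,"wx":0,"wy":0,"wz":0,"gripper":130},
    {"dx":-0.98,"dy":-0.88,"dz":0,"wx":0,"wy":0,"wz":0,"gripper":130},
    {"dx":-0.98,"dy":-0.88,"dz":0,"wx":0,"wy":0,"wz":0,"gripper":130},
    {"dx":-0.98,"dy":-0.88,"dz":0,"wx":0,"wy":0,"wz":0,"gripper":130},
    {"dx":-0.98,"dy":-0.88,"dz":0,"wx":0,"wy":0,"wz":0,"gripper":130},
    {"dx":-0.98,"dy":-0.88,"dz":0,"wx":0,"wy":0,"wz":0,"gripper":130},
    {"dx":-0.98,"dy":-0.88,"dz":0,"wx":0,"wy":0,"wz":0,"gripper":130},
    {"dx":-0.98,"dy":-0.88,"dz":0,"wx":0,"wy":0,"wz":0,"gripper":130},
    {"dx":-0.98,"dy":-0.88,"dz":0,"wx":0,"wy":0,"wz":0,"gripper":130},
    {"dx":-0.98,"dy":-0.88,"dz":0,"wx":0,"wy":0,"wz":0,"gripper":130},
    {"dx":-0.98,"dy":-0.88,"dz":0,"wx":0,"wy":0,"wz":0,"gripper":130},
    {"dx":-0.98,"dy":-0.88,"dz":0,"wx":0,"wy":0,"wz":0,"gripper":130},
    {"dx":0,"dy":0,"dz":1,"wx":0,"wy":0,"wz":0,"gripper":130},
    {"dx":0,"dy":0,"dz":1,"wx":0,"wy":0,"wz":0,"gripper":130},
    {"dx":0,"dy":0,"dz":0,"wx":0,"wy":0,"wz":0,"gripper":130},
    {"dx":0,"dy":0,"dz":0,"wx":0,"wy":0,"wz":0,"gripper":130},
    {"dx":0,"dy":0,"dz":0,"wx":0,"wy":0,"wz":0,"gripper":130}
  ]
}}

```text
time: 25.6
tool_pos: [0.4022, 0.2575, 0.1668]
ee_rot: [3.141, 0.001, -0.228]
wrist_force: [0.5, 0.6, 0.5]
width: 0.0465
finger_force: 0.0
```

```bash
python3 -c "
from h import *
to(-216,230,18)"
```

```text
t 25.6 case [-218.7  229.6] tip 69.8 rpy [ 3.141e+00  1.000e-03 -2.280e-01] F [0.5 0.6 0.5] w 46.5 ff 0.0
units dx,dy,dz [ 0.134 -0.022  2.591] wz -0.0
```

Request:
{"api": "carry_out", "payload": {
  "deltas": [
    {"dx":0.13,"dy":-0.02,"dz":0.6,"wx":0,"wy":0,"wz":0,"gripper":130},
    {"dx":0,"dy":0,"dz":0.8,"wx":0,"wy":0,"wz":0,"gripper":130},
    {"dx":0,"dy":0,"dz":0.8,"wx":0,"wy":0,"wz":0,"gripper":130},
    {"dx":0,"dy":0,"dz":0.4,"wx":0,"wy":0,"wz":0,"gripper":130},
    {"dx":0,"dy":0,"dz":0,"wx":0,"wy":0,"wz":0,"gripper":255},
    {"dx":0,"dy":0,"dz":0,"wx":0,"wy":0,"wz":0,"gripper":255},
    {"dx":0,"dy":0,"dz":0,"wx":0,"wy":0,"wz":0,"gripper":255},
    {"dx":0,"dy":0,"dz":0,"wx":0,"wy":0,"wz":0,"gripper":255},
    {"dx":0,"dy":0,"dz":0,"wx":0,"wy":0,"wz":0,"gripper":255},
    {"dx":0,"dy":0,"dz":0,"wx":0,"wy":0,"wz":0,"gripper":255}
  ]
}}

```text
time: 26.43
tool_pos: [0.4055, 0.2578, 0.1164]
ee_rot: [-3.14, -0.002, -0.228]
wrist_force: [0.2, -0.6, 3.7]
width: 0.0212
finger_force: 30.0
```

```bash
python3 -c "
from h import *
to(-36,0,30)"
```

```text
t 26.43 case [-215.5  230.6] tip 19.4 rpy [-3.14e+00 -2.00e-03 -2.28e-01] F [ 0.2 -0.6  3.7] w 21.2 ff 30.0
units dx,dy,dz [ 8.974 11.531 -0.53 ] wz 0.0
```

Request:
{"api": "carry_out", "payload": {
  "deltas": [
    {"dx":0,"dy":0,"dz":-1,"wx":0,"wy":0,"wz":0,"gripper":255},
    {"dx":0,"dy":0,"dz":-1,"wx":0,"wy":0,"wz":0,"gripper":255},
    {"dx":0,"dy":0,"dz":-1,"wx":0,"wy":0,"wz":0,"gripper":255},
    {"dx":0.75,"dy":0.96,"dz":-1,"wx":0,"wy":0,"wz":0,"gripper":255},
    {"dx":0.75,"dy":0.96,"dz":-0.5,"wx":0,"wy":0,"wz":0,"gripper":255},
    {"dx":0.75,"dy":0.96,"dz":0,"wx":0,"wy":0,"wz":0,"gripper":255},
    {"dx":0.75,"dy":0.96,"dz":0,"wx":0,"wy":0,"wz":0,"gripper":255},
    {"dx":0.75,"dy":0.96,"dz":0,"wx":0,"wy":0,"wz":0,"gripper":255},
    {"dx":0.75,"dy":0.96,"dz":0,"wx":0,"wy":0,"wz":0,"gripper":255},
    {"dx":0.75,"dy":0.96,"dz":0,"wx":0,"wy":0,"wz":0,"gripper":255},
    {"dx":0.75,"dy":0.96,"dz":0,"wx":0,"wy":0,"wz":0,"gripper":255},
    {"dx":0.75,"dy":0.96,"dz":0,"wx":0,"wy":0,"wz":0,"gripper":255},
    {"dx":0.75,"dy":0.96,"dz":0,"wx":0,"wy":0,"wz":0,"gripper":255},
    {"dx":0.75,"dy":0.96,"dz":0,"wx":0,"wy":0,"wz":0,"gripper":255},
    {"dx":0.75,"dy":0.96,"dz":0,"wx":0,"wy":0,"wz":0,"gripper":255},
    {"dx":0,"dy":0,"dz":0,"wx":0,"wy":0,"wz":0,"gripper":255},
    {"dx":0,"dy":0,"dz":0,"wx":0,"wy":0,"wz":0,"gripper":255},
    {"dx":0,"dy":0,"dz":0,"wx":0,"wy":0,"wz":0,"gripper":255}
  ]
}}

```text
time: 27.93
tool_pos: [0.5277, -0.0072, 0.2048]
ee_rot: [-3.141, 0.001, -0.228]
wrist_force: [-0.9, 1.0, -1.4]
width: 0.0209
finger_force: 30.0
```

```bash
python3 -c "
from h import *
to(-36,0,30)"
```

```text
t 27.93 case [-36.5   0.1] tip 107.8 rpy [-3.141e+00  1.000e-03 -2.280e-01] F [-0.9  1.  -1.4] w 20.9 ff 30.0
units dx,dy,dz [2.600e-02 3.000e-03 3.889e+00] wz 0.0
```

Request:
{"api": "carry_out", "payload": {
  "deltas": [
    {"dx":0,"dy":0,"dz":1,"wx":0,"wy":0,"wz":0,"gripper":255},
    {"dx":0,"dy":0,"dz":1,"wx":0,"wy":0,"wz":0,"gripper":255},
    {"dx":0,"dy":0,"dz":1,"wx":0,"wy":0,"wz":0,"gripper":255},
    {"dx":0,"dy":0,"dz":0.7,"wx":0,"wy":0,"wz":0,"gripper":255},
    {"dx":0,"dy":0,"dz":0.2,"wx":0,"wy":0,"wz":0,"gripper":255},
    {"dx":0,"dy":0,"dz":0,"wx":0,"wy":0,"wz":0,"gripper":255},
    {"dx":0,"dy":0,"dz":0,"wx":0,"wy":0,"wz":0,"gripper":157},
    {"dx":0,"dy":0,"dz":0,"wx":0,"wy":0,"wz":0,"gripper":157},
    {"dx":0,"dy":0,"dz":0,"wx":0,"wy":0,"wz":0,"gripper":157},
    {"dx":0,"dy":0,"dz":0,"wx":0,"wy":0,"wz":0,"gripper":157},
    {"dx":0,"dy":0,"dz":-1,"wx":0,"wy":0,"wz":0,"gripper":157},
    {"dx":0,"dy":0,"dz":-1,"wx":0,"wy":0,"wz":0,"gripper":157},
    {"dx":0,"dy":0,"dz":-1,"wx":0,"wy":0,"wz":0,"gripper":157},
    {"dx":0,"dy":0,"dz":-1,"wx":0,"wy":0,"wz":0,"gripper":157},
    {"dx":0,"dy":0,"dz":-1,"wx":0,"wy":0,"wz":0,"gripper":157},
    {"dx":0,"dy":0,"dz":0,"wx":0,"wy":0,"wz":0,"gripper":157}
  ]
}}

```text
time: 29.27
tool_pos: [0.5302, -0.0078, 0.2328]
ee_rot: [-3.141, -0.01, -0.228]
wrist_force: [0.1, -0.7, 1.4]
width: 0.0363
finger_force: 0.0
```

```bash
python3 -c "
from h import *
to(66,-315,130)
see()"
```

```text
t 29.27 case [-34.  -0.] tip 135.8 rpy [-3.141 -0.01  -0.228] F [ 0.1 -0.7  1.4] w 36.3 ff 0.0
units dx,dy,dz [ 4.999 15.75   0.288] wz 0.0
[  67. -315.] 37
[-76. 169.] 39
[-37.  -1.] 45
[ -11. -254.] 58
[ -99. -276.] 39
[-236.  306.] 40
```

Request:
{"api": "carry_out", "payload": {
  "deltas": [
    {"dx":0.31,"dy":0.98,"dz":0,"wx":0,"wy":0,"wz":0,"gripper":130},
    {"dx":0.31,"dy":0.98,"dz":0,"wx":0,"wy":0,"wz":0,"gripper":130},
    {"dx":0.31,"dy":0.98,"dz":0,"wx":0,"wy":0,"wz":0,"gripper":130},
    {"dx":0.31,"dy":0.98,"dz":0,"wx":0,"wy":0,"wz":0,"gripper":130},
    {"dx":0.31,"dy":0.98,"dz":0,"wx":0,"wy":0,"wz":0,"gripper":130},
    {"dx":0.31,"dy":0.98,"dz":0,"wx":0,"wy":0,"wz":0,"gripper":130},
    {"dx":0.31,"dy":0.98,"dz":0,"wx":0,"wy":0,"wz":0,"gripper":130},
    {"dx":0.31,"dy":0.98,"dz":0,"wx":0,"wy":0,"wz":0,"gripper":130},
    {"dx":0.31,"dy":0.98,"dz":0,"wx":0,"wy":0,"wz":0,"gripper":130},
    {"dx":0.31,"dy":0.98,"dz":0,"wx":0,"wy":0,"wz":0,"gripper":130},
    {"dx":0.31,"dy":0.98,"dz":0,"wx":0,"wy":0,"wz":0,"gripper":130},
    {"dx":0.31,"dy":0.98,"dz":0,"wx":0,"wy":0,"wz":0,"gripper":130},
    {"dx":0.31,"dy":0.98,"dz":0,"wx":0,"wy":0,"wz":0,"gripper":130},
    {"dx":0.31,"dy":0.98,"dz":0,"wx":0,"wy":0,"wz":0,"gripper":130},
    {"dx":0.31,"dy":0.98,"dz":0,"wx":0,"wy":0,"wz":0,"gripper":130},
    {"dx":0.31,"dy":0.98,"dz":0,"wx":0,"wy":0,"wz":0,"gripper":130},
    {"dx":0,"dy":0,"dz":0,"wx":0,"wy":0,"wz":0,"gripper":130},
    {"dx":0,"dy":0,"dz":0,"wx":0,"wy":0,"wz":0,"gripper":130},
    {"dx":0,"dy":0,"dz":0,"wx":0,"wy":0,"wz":0,"gripper":130}
  ]
}}

```text
time: 30.95
tool_pos: [0.5535, -0.3346, 0.2253]
ee_rot: [-3.14, 0.003, -0.228]
wrist_force: [-0.1, -0.4, -0.1]
width: 0.0459
finger_force: 0.0
```

```bash
python3 -c "
from h import *
to(67,-315,18)
see()"
```

```text
t 30.95 case [  62.6 -313.1] tip 128.3 rpy [-3.14e+00  3.00e-03 -2.28e-01] F [-0.1 -0.4 -0.1] w 45.9 ff 0.0
units dx,dy,dz [0.222 0.095 5.517] wz 0.0
[33. 68.] 44
[35.  1.] 45
[  67. -313.] 39
[-39.  68.] 44
[-76. 169.] 39
[-37.  -1.] 45
[  -7. -259.] 35
[-236.  306.] 40
```

Request:
{"api": "carry_out", "payload": {
  "deltas": [
    {"dx":0.22,"dy":0.08,"dz":0.8,"wx":0,"wy":0,"wz":0,"gripper":130},
    {"dx":0,"dy":0,"dz":1,"wx":0,"wy":0,"wz":0,"gripper":130},
    {"dx":0,"dy":0,"dz":1,"wx":0,"wy":0,"wz":0,"gripper":130},
    {"dx":0,"dy":0,"dz":1,"wx":0,"wy":0,"wz":0,"gripper":130},
    {"dx":0,"dy":0,"dz":0.8,"wx":0,"wy":0,"wz":0,"gripper":130},
    {"dx":0,"dy":0,"dz":0.6,"wx":0,"wy":0,"wz":0,"gripper":130},
    {"dx":0,"dy":0,"dz":0.3,"wx":0,"wy":0,"wz":0,"gripper":130},
    {"dx":0,"dy":0,"dz":0,"wx":0,"wy":0,"wz":0,"gripper":255},
    {"dx":0,"dy":0,"dz":0,"wx":0,"wy":0,"wz":0,"gripper":255},
    {"dx":0,"dy":0,"dz":0,"wx":0,"wy":0,"wz":0,"gripper":255},
    {"dx":0,"dy":0,"dz":0,"wx":0,"wy":0,"wz":0,"gripper":255},
    {"dx":0,"dy":0,"dz":0,"wx":0,"wy":0,"wz":0,"gripper":255},
    {"dx":0,"dy":0,"dz":0,"wx":0,"wy":0,"wz":0,"gripper":255}
  ]
}}

```text
time: 32.13
tool_pos: [0.5585, -0.3383, 0.1187]
ee_rot: [3.141, -0.003, -0.228]
wrist_force: [0.3, 0.3, 3.3]
width: 0.0208
finger_force: 30.0
```

```bash
python3 -c "
from h import *
to(36,-68,30)"
```

```text
t 32.13 case [  68.3 -315.6] tip 21.7 rpy [ 3.141e+00 -3.000e-03 -2.280e-01] F [0.3 0.3 3.3] w 20.8 ff 30.0
units dx,dy,dz [ -1.614 -12.378  -0.414] wz 0.0
```

Request:
{"api": "carry_out", "payload": {
  "deltas": [
    {"dx":0,"dy":0,"dz":-1,"wx":0,"wy":0,"wz":0,"gripper":255},
    {"dx":0,"dy":0,"dz":-1,"wx":0,"wy":0,"wz":0,"gripper":255},
    {"dx":0,"dy":0,"dz":-1,"wx":0,"wy":0,"wz":0,"gripper":255},
    {"dx":-0.12,"dy":-0.95,"dz":-1,"wx":0,"wy":0,"wz":0,"gripper":255},
    {"dx":-0.12,"dy":-0.95,"dz":-0.5,"wx":0,"wy":0,"wz":0,"gripper":255},
    {"dx":-0.12,"dy":-0.95,"dz":0,"wx":0,"wy":0,"wz":0,"gripper":255},
    {"dx":-0.12,"dy":-0.95,"dz":0,"wx":0,"wy":0,"wz":0,"gripper":255},
    {"dx":-0.12,"dy":-0.95,"dz":0,"wx":0,"wy":0,"wz":0,"gripper":255},
    {"dx":-0.12,"dy":-0.95,"dz":0,"wx":0,"wy":0,"wz":0,"gripper":255},
    {"dx":-0.12,"dy":-0.95,"dz":0,"wx":0,"wy":0,"wz":0,"gripper":255},
    {"dx":-0.12,"dy":-0.95,"dz":0,"wx":0,"wy":0,"wz":0,"gripper":255},
    {"dx":-0.12,"dy":-0.95,"dz":0,"wx":0,"wy":0,"wz":0,"gripper":255},
    {"dx":-0.12,"dy":-0.95,"dz":0,"wx":0,"wy":0,"wz":0,"gripper":255},
    {"dx":-0.12,"dy":-0.95,"dz":0,"wx":0,"wy":0,"wz":0,"gripper":255},
    {"dx":-0.12,"dy":-0.95,"dz":0,"wx":0,"wy":0,"wz":0,"gripper":255},
    {"dx":-0.12,"dy":-0.95,"dz":0,"wx":0,"wy":0,"wz":0,"gripper":255},
    {"dx":0,"dy":0,"dz":0,"wx":0,"wy":0,"wz":0,"gripper":255},
    {"dx":0,"dy":0,"dz":0,"wx":0,"wy":0,"wz":0,"gripper":255},
    {"dx":0,"dy":0,"dz":0,"wx":0,"wy":0,"wz":0,"gripper":255}
  ]
}}

```text
time: 33.72
tool_pos: [0.5831, -0.0909, 0.207]
ee_rot: [3.141, -0.0, -0.228]
wrist_force: [-0.2, -1.0, -0.3]
width: 0.0212
finger_force: 30.0
```

```bash
python3 -c "
from h import *
to(36,-68,31)"
```

```text
t 33.72 case [ 36.3 -68.9] tip 110.0 rpy [ 3.141 -0.    -0.228] F [-0.2 -1.  -0.3] w 21.2 ff 30.0
units dx,dy,dz [-0.017 -0.047  3.951] wz 0.0
```

Request:
{"api": "carry_out", "payload": {
  "deltas": [
    {"dx":0,"dy":0,"dz":1,"wx":0,"wy":0,"wz":0,"gripper":255},
    {"dx":0,"dy":0,"dz":1,"wx":0,"wy":0,"wz":0,"gripper":255},
    {"dx":0,"dy":0,"dz":1,"wx":0,"wy":0,"wz":0,"gripper":255},
    {"dx":0,"dy":0,"dz":0.7,"wx":0,"wy":0,"wz":0,"gripper":255},
    {"dx":0,"dy":0,"dz":0.2,"wx":0,"wy":0,"wz":0,"gripper":255},
    {"dx":0,"dy":0,"dz":0,"wx":0,"wy":0,"wz":0,"gripper":255},
    {"dx":0,"dy":0,"dz":0,"wx":0,"wy":0,"wz":0,"gripper":157},
    {"dx":0,"dy":0,"dz":0,"wx":0,"wy":0,"wz":0,"gripper":157},
    {"dx":0,"dy":0,"dz":0,"wx":0,"wy":0,"wz":0,"gripper":157},
    {"dx":0,"dy":0,"dz":0,"wx":0,"wy":0,"wz":0,"gripper":157},
    {"dx":0,"dy":0,"dz":-1,"wx":0,"wy":0,"wz":0,"gripper":157},
    {"dx":0,"dy":0,"dz":-1,"wx":0,"wy":0,"wz":0,"gripper":157},
    {"dx":0,"dy":0,"dz":-1,"wx":0,"wy":0,"wz":0,"gripper":157},
    {"dx":0,"dy":0,"dz":-1,"wx":0,"wy":0,"wz":0,"gripper":157},
    {"dx":0,"dy":0,"dz":-1,"wx":0,"wy":0,"wz":0,"gripper":157},
    {"dx":0,"dy":0,"dz":0,"wx":0,"wy":0,"wz":0,"gripper":157}
  ]
}}

```text
time: 35.05
tool_pos: [0.5852, -0.0907, 0.2352]
ee_rot: [3.141, -0.011, -0.228]
wrist_force: [0.2, 0.3, 1.0]
width: 0.0362
finger_force: 0.0
```

```bash
python3 -c "
from h import *
to(-99,-277,110)
see()"
```

```text
t 35.05 case [ 38.4 -68.3] tip 138.2 rpy [ 3.141 -0.011 -0.228] F [0.2 0.3 1. ] w 36.2 ff 0.0
units dx,dy,dz [-6.868 10.434  1.412] wz 0.0
[33. 68.] 44
[35.  1.] 45
[ 33. -70.] 45
[-39.  68.] 44
[-76. 169.] 39
[-37.  -1.] 44
[  -6. -258.] 36
[ -99. -276.] 39
[-236.  306.] 40
```

Request:
{"api": "carry_out", "payload": {
  "deltas": [
    {"dx":-0.62,"dy":0.95,"dz":0,"wx":0,"wy":0,"wz":0,"gripper":130},
    {"dx":-0.62,"dy":0.95,"dz":0,"wx":0,"wy":0,"wz":0,"gripper":130},
    {"dx":-0.62,"dy":0.95,"dz":0,"wx":0,"wy":0,"wz":0,"gripper":130},
    {"dx":-0.62,"dy":0.95,"dz":0,"wx":0,"wy":0,"wz":0,"gripper":130},
    {"dx":-0.62,"dy":0.95,"dz":0,"wx":0,"wy":0,"wz":0,"gripper":130},
    {"dx":-0.62,"dy":0.95,"dz":0,"wx":0,"wy":0,"wz":0,"gripper":130},
    {"dx":-0.62,"dy":0.95,"dz":0,"wx":0,"wy":0,"wz":0,"gripper":130},
    {"dx":-0.62,"dy":0.95,"dz":0,"wx":0,"wy":0,"wz":0,"gripper":130},
    {"dx":-0.62,"dy":0.95,"dz":0,"wx":0,"wy":0,"wz":0,"gripper":130},
    {"dx":-0.62,"dy":0.95,"dz":0,"wx":0,"wy":0,"wz":0,"gripper":130},
    {"dx":-0.62,"dy":0.95,"dz":0,"wx":0,"wy":0,"wz":0,"gripper":130},
    {"dx":0,"dy":0,"dz":0.7,"wx":0,"wy":0,"wz":0,"gripper":130},
    {"dx":0,"dy":0,"dz":0.7,"wx":0,"wy":0,"wz":0,"gripper":130},
    {"dx":0,"dy":0,"dz":0,"wx":0,"wy":0,"wz":0,"gripper":130},
    {"dx":0,"dy":0,"dz":0,"wx":0,"wy":0,"wz":0,"gripper":130},
    {"dx":0,"dy":0,"dz":0,"wx":0,"wy":0,"wz":0,"gripper":130}
  ]
}}

```text
time: 36.48
tool_pos: [0.4031, -0.2628, 0.2006]
ee_rot: [-3.141, 0.001, -0.227]
wrist_force: [0.0, 0.1, -0.5]
width: 0.0464
finger_force: 0.0
```

```bash
python3 -c "
from h import *
to(-99,-276,18)
see()"
```

```text
t 36.48 case [-100.2 -277.2] tip 103.6 rpy [-3.141e+00  1.000e-03 -2.270e-01] F [ 0.   0.1 -0.5] w 46.4 ff 0.0
units dx,dy,dz [ 0.059 -0.058  4.28 ] wz 0.0
[33. 68.] 44
[35.  1.] 45
[ 33. -70.] 45
[-39.  68.] 44
[-76. 169.] 38
[-37.  -1.] 43
[ -12. -255.] 59
[-236.  306.] 40
[-106. -268.] 48
```

Request:
{"api": "carry_out", "payload": {
  "deltas": [
    {"dx":0.05,"dy":-0.05,"dz":0.7,"wx":0,"wy":0,"wz":0,"gripper":130},
    {"dx":0,"dy":0,"dz":1,"wx":0,"wy":0,"wz":0,"gripper":130},
    {"dx":0,"dy":0,"dz":1,"wx":0,"wy":0,"wz":0,"gripper":130},
    {"dx":0,"dy":0,"dz":0.8,"wx":0,"wy":0,"wz":0,"gripper":130},
    {"dx":0,"dy":0,"dz":0.5,"wx":0,"wy":0,"wz":0,"gripper":130},
    {"dx":0,"dy":0,"dz":0.3,"wx":0,"wy":0,"wz":0,"gripper":130},
    {"dx":0,"dy":0,"dz":0,"wx":0,"wy":0,"wz":0,"gripper":255},
    {"dx":0,"dy":0,"dz":0,"wx":0,"wy":0,"wz":0,"gripper":255},
    {"dx":0,"dy":0,"dz":0,"wx":0,"wy":0,"wz":0,"gripper":255},
    {"dx":0,"dy":0,"dz":0,"wx":0,"wy":0,"wz":0,"gripper":255},
    {"dx":0,"dy":0,"dz":0,"wx":0,"wy":0,"wz":0,"gripper":255},
    {"dx":0,"dy":0,"dz":0,"wx":0,"wy":0,"wz":0,"gripper":255}
  ]
}}

```text
time: 37.58
tool_pos: [0.405, -0.2627, 0.1163]
ee_rot: [3.141, -0.002, -0.228]
wrist_force: [-0.1, -0.3, 4.1]
width: 0.0217
finger_force: 30.0
```

```bash
python3 -c "
from h import *
to(-36,-68,30)"
```

```text
t 37.58 case [ -98.4 -276.6] tip 19.3 rpy [ 3.141e+00 -2.000e-03 -2.280e-01] F [-0.1 -0.3  4.1] w 21.7 ff 30.0
units dx,dy,dz [  3.118 -10.429  -0.534] wz 0.0
```

Request:
{"api": "carry_out", "payload": {
  "deltas": [
    {"dx":0,"dy":0,"dz":-1,"wx":0,"wy":0,"wz":0,"gripper":255},
    {"dx":0,"dy":0,"dz":-1,"wx":0,"wy":0,"wz":0,"gripper":255},
    {"dx":0,"dy":0,"dz":-1,"wx":0,"wy":0,"wz":0,"gripper":255},
    {"dx":0,"dy":0,"dz":-1,"wx":0,"wy":0,"wz":0,"gripper":255},
    {"dx":0.28,"dy":-0.95,"dz":-1,"wx":0,"wy":0,"wz":0,"gripper":255},
    {"dx":0.28,"dy":-0.95,"dz":0,"wx":0,"wy":0,"wz":0,"gripper":255},
    {"dx":0.28,"dy":-0.95,"dz":0,"wx":0,"wy":0,"wz":0,"gripper":255},
    {"dx":0.28,"dy":-0.95,"dz":0,"wx":0,"wy":0,"wz":0,"gripper":255},
    {"dx":0.28,"dy":-0.95,"dz":0,"wx":0,"wy":0,"wz":0,"gripper":255},
    {"dx":0.28,"dy":-0.95,"dz":0,"wx":0,"wy":0,"wz":0,"gripper":255},
    {"dx":0.28,"dy":-0.95,"dz":0,"wx":0,"wy":0,"wz":0,"gripper":255},
    {"dx":0.28,"dy":-0.95,"dz":0,"wx":0,"wy":0,"wz":0,"gripper":255},
    {"dx":0.28,"dy":-0.95,"dz":0,"wx":0,"wy":0,"wz":0,"gripper":255},
    {"dx":0.28,"dy":-0.95,"dz":0,"wx":0,"wy":0,"wz":0,"gripper":255},
    {"dx":0.28,"dy":-0.95,"dz":0,"wx":0,"wy":0,"wz":0,"gripper":255},
    {"dx":0,"dy":0,"dz":0,"wx":0,"wy":0,"wz":0,"gripper":255},
    {"dx":0,"dy":0,"dz":0,"wx":0,"wy":0,"wz":0,"gripper":255},
    {"dx":0,"dy":0,"dz":0,"wx":0,"wy":0,"wz":0,"gripper":255}
  ]
}}

```text
time: 39.08
tool_pos: [0.5112, -0.0731, 0.2148]
ee_rot: [3.141, 0.001, -0.228]
wrist_force: [0.1, -0.5, -0.2]
width: 0.0212
finger_force: 30.0
```

```bash
python3 -c "
from h import *
to(-36,-68,30)"
```

```text
t 39.08 case [-37.7 -67.9] tip 117.8 rpy [ 3.141e+00  1.000e-03 -2.280e-01] F [ 0.1 -0.5 -0.2] w 21.2 ff 30.0
units dx,dy,dz [0.087 0.006 4.392] wz 0.0
```

Request:
{"api": "carry_out", "payload": {
  "deltas": [
    {"dx":0.08,"dy":0,"dz":1,"wx":0,"wy":0,"wz":0,"gripper":255},
    {"dx":0,"dy":0,"dz":1,"wx":0,"wy":0,"wz":0,"gripper":255},
    {"dx":0,"dy":0,"dz":1,"wx":0,"wy":0,"wz":0,"gripper":255},
    {"dx":0,"dy":0,"dz":0.9,"wx":0,"wy":0,"wz":0,"gripper":255},
    {"dx":0,"dy":0,"dz":0.5,"wx":0,"wy":0,"wz":0,"gripper":255},
    {"dx":0,"dy":0,"dz":0,"wx":0,"wy":0,"wz":0,"gripper":255},
    {"dx":0,"dy":0,"dz":0,"wx":0,"wy":0,"wz":0,"gripper":157},
    {"dx":0,"dy":0,"dz":0,"wx":0,"wy":0,"wz":0,"gripper":157},
    {"dx":0,"dy":0,"dz":0,"wx":0,"wy":0,"wz":0,"gripper":157},
    {"dx":0,"dy":0,"dz":0,"wx":0,"wy":0,"wz":0,"gripper":157},
    {"dx":0,"dy":0,"dz":-1,"wx":0,"wy":0,"wz":0,"gripper":157},
    {"dx":0,"dy":0,"dz":-1,"wx":0,"wy":0,"wz":0,"gripper":157},
    {"dx":0,"dy":0,"dz":-1,"wx":0,"wy":0,"wz":0,"gripper":157},
    {"dx":0,"dy":0,"dz":-1,"wx":0,"wy":0,"wz":0,"gripper":157},
    {"dx":0,"dy":0,"dz":-1,"wx":0,"wy":0,"wz":0,"gripper":157},
    {"dx":0,"dy":0,"dz":-1,"wx":0,"wy":0,"wz":0,"gripper":255},
    {"dx":0,"dy":0,"dz":-1,"wx":0,"wy":0,"wz":0,"gripper":255},
    {"dx":0,"dy":0,"dz":-1,"wx":0,"wy":0,"wz":0,"gripper":255},
    {"dx":0,"dy":0,"dz":0,"wx":0,"wy":0,"wz":0,"gripper":255}
  ]
}}

```text
time: 40.67
tool_pos: [0.5147, -0.0733, 0.293]
ee_rot: [3.141, -0.011, -0.228]
wrist_force: [0.8, -0.8, 0.7]
width: 0.0129
finger_force: 0.0
```

```bash
python3 -c "
from h import *
to(160,-55,260)
a,b=see()
cv2.imwrite('pics/p5.png',np.hstack([cv2.resize(a[90:290,190:390],None,fx=1.9,fy=1.9),cv2.resize(b[120:320,160:360],None,fx=1.9,fy=1.9)]))"
```

```text
t 40.67 case [-34.3 -67.3] tip 196.0 rpy [ 3.141 -0.011 -0.228] F [ 0.8 -0.8  0.7] w 12.9 ff 0.0
units dx,dy,dz [ 9.714 -0.617 -3.198] wz 0.0
[29. 71.] 44
[-39.  68.] 44
[-76. 169.] 38
[-37.  -1.] 44
[-39. -70.] 44
[-236.  306.] 39
```

View pics/p5.png

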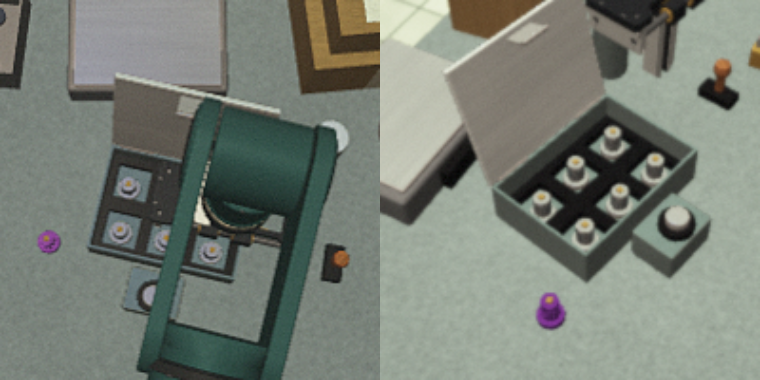

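Request:
{"api": "carry_out", "payload": {
  "deltas": [
    {"dx":0,"dy":0,"dz":-1,"wx":0,"wy":0,"wz":0,"gripper":255},
    {"dx":0,"dy":0,"dz":-1,"wx":0,"wy":0,"wz":0,"gripper":255},
    {"dx":0,"dy":-0.5,"dz":-1,"wx":0,"wy":0,"wz":0,"gripper":255},
    {"dx":0,"dy":-0.5,"dz":-0.5,"wx":0,"wy":0,"wz":0,"gripper":255},
    {"dx":1,"dy":-0.5,"dz":0,"wx":0,"wy":0,"wz":0,"gripper":255},
    {"dx":1,"dy":-0.5,"dz":0,"wx":0,"wy":0,"wz":0,"gripper":255},
    {"dx":1,"dy":-0.5,"dz":0,"wx":0,"wy":0,"wz":0,"gripper":255},
    {"dx":1,"dy":-0.5,"dz":0,"wx":0,"wy":0,"wz":0,"gripper":255},
    {"dx":1,"dy":-0.3,"dz":0,"wx":0,"wy":0,"wz":0,"gripper":255},
    {"dx":1,"dy":0,"dz":0,"wx":0,"wy":0,"wz":0,"gripper":255},
    {"dx":1,"dy":0,"dz":0,"wx":0,"wy":0,"wz":0,"gripper":255},
    {"dx":1,"dy":0,"dz":0,"wx":0,"wy":0,"wz":0,"gripper":255},
    {"dx":1,"dy":0,"dz":0,"wx":0,"wy":0,"wz":0,"gripper":255},
    {"dx":0.5,"dy":0,"dz":0,"wx":0,"wy":0,"wz":0,"gripper":255},
    {"dx":0,"dy":0,"dz":0,"wx":0,"wy":0,"wz":0,"gripper":255},
    {"dx":0,"dy":0,"dz":0,"wx":0,"wy":0,"wz":0,"gripper":255},
    {"dx":0,"dy":0,"dz":0,"wx":0,"wy":0,"wz":0,"gripper":255}
  ]
}}

```text
time: 42.18
tool_pos: [0.7126, -0.0511, 0.356]
ee_rot: [3.141, 0.002, -0.227]
wrist_force: [-0.5, 0.5, 0.0]
width: 0.0002
finger_force: 0.0
```

```bash
python3 -c "
from h import *
to(155,0,195)"
```

```text
t 42.18 case [153.5  -0.9] tip 259.0 rpy [ 3.141e+00  2.000e-03 -2.270e-01] F [-0.5  0.5  0. ] w 0.2 ff 0.0
units dx,dy,dz [ 0.075 -0.046  3.201] wz 0.01
```

Request:
{"api": "carry_out", "payload": {
  "deltas": [
    {"dx":0.05,"dy":0,"dz":0.8,"wx":0,"wy":0,"wz":0,"gripper":255},
    {"dx":0,"dy":0,"dz":0.8,"wx":0,"wy":0,"wz":0,"gripper":255},
    {"dx":0,"dy":0,"dz":0.8,"wx":0,"wy":0,"wz":0,"gripper":255},
    {"dx":0,"dy":0,"dz":0.8,"wx":0,"wy":0,"wz":0,"gripper":255},
    {"dx":0,"dy":0,"dz":0,"wx":0,"wy":0,"wz":0,"gripper":255},
    {"dx":-0.4,"dy":0,"dz":0,"wx":0,"wy":0,"wz":0,"gripper":255},
    {"dx":-0.5,"dy":0,"dz":0,"wx":0,"wy":0,"wz":0,"gripper":255},
    {"dx":-0.5,"dy":0,"dz":0,"wx":0,"wy":0,"wz":0,"gripper":255},
    {"dx":-0.5,"dy":0,"dz":0,"wx":0,"wy":0,"wz":0,"gripper":255},
    {"dx":-0.5,"dy":0,"dz":0,"wx":0,"wy":0,"wz":0,"gripper":255},
    {"dx":-0.5,"dy":0,"dz":0,"wx":0,"wy":0,"wz":0,"gripper":255},
    {"dx":-0.5,"dy":0,"dz":0,"wx":0,"wy":0,"wz":0,"gripper":255},
    {"dx":-0.5,"dy":0,"dz":0,"wx":0,"wy":0,"wz":0,"gripper":255},
    {"dx":-0.5,"dy":0,"dz":0,"wx":0,"wy":0,"wz":0,"gripper":255},
    {"dx":-0.5,"dy":0,"dz":0,"wx":0,"wy":0,"wz":0,"gripper":255},
    {"dx":-0.5,"dy":0,"dz":0,"wx":0,"wy":0,"wz":0,"gripper":255},
    {"dx":-0.5,"dy":0,"dz":0,"wx":0,"wy":0,"wz":0,"gripper":255},
    {"dx":0,"dy":0,"dz":0,"wx":0,"wy":0,"wz":0,"gripper":255},
    {"dx":0,"dy":0,"dz":0,"wx":0,"wy":0,"wz":0,"gripper":255}
  ]
}}

```text
time: 43.77
tool_pos: [0.5987, -0.025, 0.2947]
ee_rot: [-3.141, -0.002, -0.228]
wrist_force: [-0.2, 0.3, -0.4]
width: 0.0004
finger_force: 0.0
```

```bash
python3 -c "
from h import *
to(24,0,195)
b=S.img(); cv2.imwrite('pics/p6.png',cv2.resize(b[80:320,150:390],None,fx=2,fy=2))"
```

```text
t 43.77 case [36.6 -1.2] tip 197.7 rpy [-3.141e+00 -2.000e-03 -2.280e-01] F [-0.2  0.3 -0.4] w 0.4 ff 0.0
units dx,dy,dz [-0.631 -0.061  0.137] wz 0.0
```

View pics/p6.png

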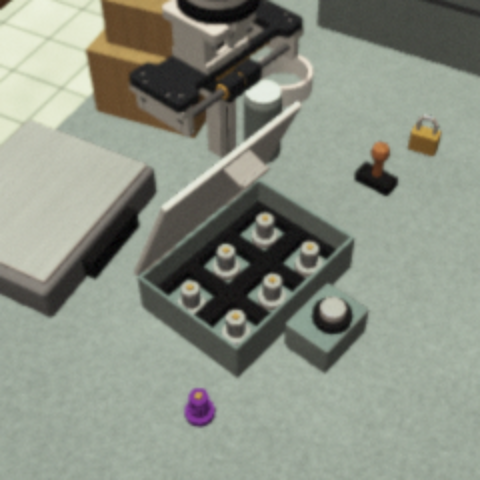

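Request:
{"api": "carry_out", "payload": {
  "deltas": [
    {"dx":-0.4,"dy":0,"dz":0.07,"wx":0,"wy":0,"wz":0,"gripper":255},
    {"dx":-0.35,"dy":0,"dz":0.07,"wx":0,"wy":0,"wz":0,"gripper":255},
    {"dx":-0.43,"dy":0,"dz":0.28,"wx":0,"wy":0,"wz":0,"gripper":255},
    {"dx":-0.43,"dy":0,"dz":0.28,"wx":0,"wy":0,"wz":0,"gripper":255},
    {"dx":-0.43,"dy":0,"dz":0.28,"wx":0,"wy":0,"wz":0,"gripper":255},
    {"dx":-0.38,"dy":0,"dz":0.33,"wx":0,"wy":0,"wz":0,"gripper":255},
    {"dx":-0.38,"dy":0,"dz":0.33,"wx":0,"wy":0,"wz":0,"gripper":255},
    {"dx":-0.38,"dy":0,"dz":0.33,"wx":0,"wy":0,"wz":0,"gripper":255},
    {"dx":-0.32,"dy":0,"dz":0.38,"wx":0,"wy":0,"wz":0,"gripper":255},
    {"dx":-0.32,"dy":0,"dz":0.38,"wx":0,"wy":0,"wz":0,"gripper":255},
    {"dx":-0.32,"dy":0,"dz":0.38,"wx":0,"wy":0,"wz":0,"gripper":255},
    {"dx":-0.23,"dy":0,"dz":0.45,"wx":0,"wy":0,"wz":0,"gripper":255},
    {"dx":-0.23,"dy":0,"dz":0.45,"wx":0,"wy":0,"wz":0,"gripper":255},
    {"dx":-0.23,"dy":0,"dz":0.45,"wx":0,"wy":0,"wz":0,"gripper":255},
    {"dx":0,"dy":0,"dz":0,"wx":0,"wy":0,"wz":0,"gripper":255}
  ]
}}

```text
time: 45.07
tool_pos: [0.5034, -0.0031, 0.2016]
ee_rot: [3.141, 0.004, -0.228]
wrist_force: [1.5, -0.7, 0.2]
width: 0.0003
finger_force: 0.6
```

```bash
python3 -c "
from h import *
to(-75,0,66)
b=S.img(); cv2.imwrite('pics/p7.png',cv2.resize(b[80:320,150:390],None,fx=2,fy=2))"
```

```text
t 45.07 case [-61.2  -1.4] tip 104.6 rpy [ 3.141  0.004 -0.228] F [ 1.5 -0.7  0.2] w 0.3 ff 0.6
units dx,dy,dz [-0.692 -0.072  1.932] wz 0.0
```

View pics/p7.png

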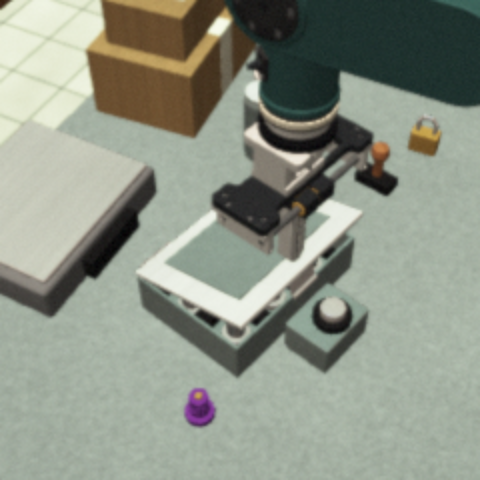

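Lid is nearly down with the finger on its top near the edge; press it on shut.

Request:
{"api": "carry_out", "payload": {
  "deltas": [
    {"dx":-0.25,"dy":0,"dz":0.45,"wx":0,"wy":0,"wz":0,"gripper":255},
    {"dx":-0.2,"dy":0,"dz":0.45,"wx":0,"wy":0,"wz":0,"gripper":255},
    {"dx":-0.1,"dy":0,"dz":0.4,"wx":0,"wy":0,"wz":0,"gripper":255},
    {"dx":-0.05,"dy":0,"dz":0.3,"wx":0,"wy":0,"wz":0,"gripper":255},
    {"dx":0,"dy":0,"dz":0.2,"wx":0,"wy":0,"wz":0,"gripper":255},
    {"dx":0,"dy":0,"dz":0.15,"wx":0,"wy":0,"wz":0,"gripper":255},
    {"dx":0,"dy":0,"dz":0,"wx":0,"wy":0,"wz":0,"gripper":255},
    {"dx":0,"dy":0,"dz":0,"wx":0,"wy":0,"wz":0,"gripper":255}
  ]
}}

```text
time: 45.78
tool_pos: [0.4928, -0.0006, 0.1641]
ee_rot: [3.142, 0.002, -0.228]
wrist_force: [1.6, 0.1, 1.6]
width: -0.0001
finger_force: 0.9
```

Request:
{"api": "carry_out", "payload": {
  "deltas": [
    {"dx":0,"dy":0,"dz":0.15,"wx":0,"wy":0,"wz":0,"gripper":255},
    {"dx":0,"dy":0,"dz":0.15,"wx":0,"wy":0,"wz":0,"gripper":255},
    {"dx":0,"dy":0,"dz":0,"wx":0,"wy":0,"wz":0,"gripper":255},
    {"dx":0,"dy":0,"dz":0,"wx":0,"wy":0,"wz":0,"gripper":255}
  ]
}}

```text
time: 46.12
tool_pos: [0.4929, -0.0005, 0.1635]
ee_rot: [3.141, 0.0, -0.228]
wrist_force: [-10.1, 0.4, 24.2]
width: 0.0003
finger_force: 12.4
```

Request:
{"api": "carry_out", "payload": {
  "deltas": [
    {"dx":0,"dy":0,"dz":-0.5,"wx":0,"wy":0,"wz":0,"gripper":255},
    {"dx":0,"dy":0,"dz":-1,"wx":0,"wy":0,"wz":0,"gripper":255},
    {"dx":0,"dy":0,"dz":-1,"wx":0,"wy":0,"wz":0,"gripper":255},
    {"dx":0,"dy":0,"dz":-1,"wx":0,"wy":0,"wz":0,"gripper":255},
    {"dx":0,"dy":0,"dz":-1,"wx":0,"wy":0,"wz":0,"gripper":255},
    {"dx":0,"dy":0,"dz":-1,"wx":0,"wy":0,"wz":0,"gripper":255},
    {"dx":-1,"dy":0,"dz":-1,"wx":0,"wy":0,"wz":0,"gripper":255},
    {"dx":-1,"dy":0,"dz":-1,"wx":0,"wy":0,"wz":0,"gripper":255},
    {"dx":-1,"dy":0,"dz":0,"wx":0,"wy":0,"wz":0,"gripper":255},
    {"dx":-1,"dy":0,"dz":0,"wx":0,"wy":0,"wz":0,"gripper":255},
    {"dx":0,"dy":0,"dz":0,"wx":0,"wy":0,"wz":0,"gripper":255},
    {"dx":0,"dy":0,"dz":0,"wx":0,"wy":0,"wz":0,"gripper":255}
  ]
}}

```text
time: 47.12
tool_pos: [0.4146, 0.0176, 0.308]
ee_rot: [3.141, 0.002, -0.227]
wrist_force: [-0.9, -0.4, -0.8]
width: 0.0004
finger_force: 0.0
```

```bash
python3 -c "
from h import *
st()
a=S.img();b=T.img()
cv2.imwrite('pics/p8.png',np.hstack([cv2.resize(a[100:320,150:410],None,fx=1.5,fy=1.5),cv2.resize(b[100:320,150:410],None,fx=1.5,fy=1.5)]))"
```

```text
t 47.12 case [-152.3   -1.4] tip 211.0 rpy [ 3.141e+00  2.000e-03 -2.270e-01] F [-0.9 -0.4 -0.8] w 0.4 ff 0.0
```

View pics/p8.png

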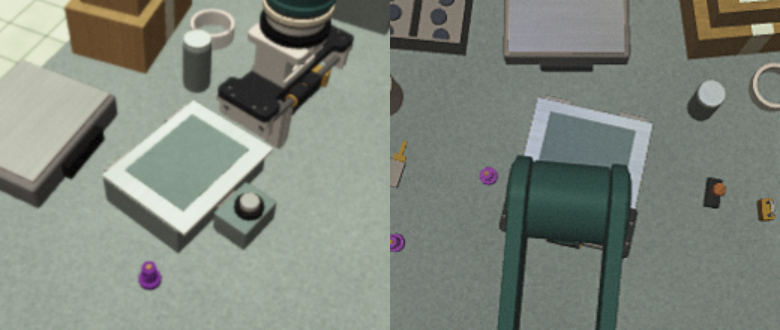

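The lid is flat shut (side crop corners near (105,175) and (270,150), matching the first picture), the button is up, the counter is clear of steel locks, and the arm is touching nothing.

```bash
python3 -c "
from bench import robot
print(robot.close_job())"
```

```text
the job is handed in; nothing more can be done
None
```

I put all six locks into their own pockets, shut the lid until it stayed down on its catch, and handed the job in after about 47 s of robot time. The interface gave no verdict. The last pictures show the lid flat, the button up and only the purple look-alikes left on the counter.

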